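# Gate the bottle, then hold the measuring tube over it to drain

### The arm

A 6-joint arm with a two-finger parallel gripper is mounted at the origin on the work surface. World frame = base frame: x ahead of the robot, y to its left, z up, the work surface at z = 0. Lengths are in m, angles in rad, forces in N, time in s.
With the tool pointing down it reaches from about 0.375 to 0.825 m from the base axis. Payload 5.5 kg.
Tool frame: the origin (TCP) lies at the centre of the arm's flange, where the gripper is bolted on; the fingertips stand 173 mm ahead of it and the grasp point (between the pads) lies 155 mm ahead of it; z points along the fingers, y is the direction in which the jaws open and shut (so a half turn about z gives the same grasp; the last joint's range is limited). The gripper opens to 85 mm and grips with 20 to 120 N. Pads are 22 mm wide; open, the fingers measure 114 mm over their backs; the gripper's body (76 mm by 85 mm) begins 54 mm behind the grasp point. The pads swing forward as they close: fully open they stand 13 mm farther back than shut.
Start: joints at [-1.157, 0.314, -0.047, 1.21, 0, 1.571], TCP at [0.241, -0.549, 0.405] pointing down, gripper open.
Joint ranges: [-2.67, 2.67], [-0.69, 1.73], [-1.03, 1.25], [-2.08, 2.16], [-1.42, 1.45], [-3.14, 3.14]. Speed limits (rad/s): [2.39, 2.39, 3.01, 3.14, 3.14, 3.14].

### API

Orientations are given as a unit quaternion [x, y, z, w].
In Python, from workcell import r, optics gives the robot as it stands. The module is installed in compiled form; this text tells all that it offers.
- The arm moves only by the shell command python3 -m handwheel 'ROWS' [OPENING] [FORCE]. ROWS is JSON, a list of rows, each an object of numbers: "dx", "dy", "dz": the shift along the tool's x, y, z in cm; "twist": the turn about the tool's z in degrees. In form: [{"dx": .., "dy": .., "dz": .., "twist": ..}, ...]. A call has 1 to 5 rows; each row is the pose to reach, as a shift and turn from the pose measured when the call began, along the tool's axes at that moment; what a row does not reach only later rows make up. A row lasts 1/8 s, in which the tool goes at most 62.5 mm and 10.7 degrees, less where a joint would pass 70% of its speed; a pose out of reach is approached as far as the arm can. A call with a gripper value outside its range is refused whole. OPENING is the closure, from 0 (fully open) to 1 (shut), set as the call begins (- or left out, the last holds). The fingers move at their own pace and stop on an object; FORCE is the grip in N (left out, the last holds). Time passes only in rows, so rows that repeat a pose let the fingers close. It gives the time, the measured TCP pose, the force and the opening at its end, in the units of the state.
- r.read_state(): the state, without advancing time (a new reading comes with each control period).
- optics.capture(name): name is "side" or "top"; returns (picture, depth): 400x640x3 uint8, red, green, blue; 400x640 float32, m along the optical axis (not along the pixel's ray), 0 where there is no reading.
- optics.calibration(name): a dict with "vertical_fov" (degrees; the focal length in pixels is half the picture's height over the tangent of half this angle, whatever the lens; pixels are square), "cx", "cy" (the principal point, pixels), "world_to_cam" (4x4, takes a point from world to camera coordinates). Camera axes: x right, y down, z forward; pixel columns grow to the right and rows downward; lengths in m; the calibration is good to about 2 mm. A picture is of the moment at which its call begins. calibration takes no time and is no camera call.
- r.sign_off(): hands the job in, once; it reports no verdict.
The state is a dict: "clock": time; "q": joint angles; "dq": joint speeds; "joint_efforts": joint torques, N m; "eef_pos": TCP position; "ee_rot": TCP orientation; "ft_force": force on the tool from outside, world axes, zero at the start; "ft_torque": the same for the moment, N m; "finger_gap": opening from 0.0 (shut) to 1.0 (fully open).
Only numpy, scipy, OpenCV 4.12 (cv2) and the standard library are available. Lean on these libraries where they do the work, as an engineer would, in place of code of your own. Each camera call takes 0.05 s, during which the arm holds its last target.

### The job

Swing the steel gate of the bottle stand shut until its bar rests in the catch, so that the amber bottle cannot leave its stand. Then draw the open measuring tube (the long one with the flared mouth) out of the angled rack and hold it for draining: mouth just above the middle of the bottle's mouth, mouth end tipped about 20 degrees below level, touching neither bottle nor stand. Finish while still holding it there; leave the other two pieces in the rack and the bottle seated.

Things in the scene. Friction and masses are not known exactly. Their poses are not given: they have to be found in the camera images.
- tube: Open steel tube, 26 mm in diameter, 170 mm long, mouth flared to 31 mm over the last 10 mm; about 0.13 kg, centre of mass 70 mm from the foot. Origin: centre of its closed foot; z runs along it, foot to mouth. At the start 75 mm of it sits in one of the rack's three sockets, its z axis 30 degrees above level towards the rack's +x; grip it across the free part, e.g. 115 mm from the foot.
- tube_mouth (a point): Centre of the tube's open mouth, 170 mm from the foot along the tube's z axis; same axes as the tube.
- rack: Fixed timber rack, base 130 (x) by 215 mm (y): a block 50 mm thick with three round sockets, 29 mm wide and 75 mm deep, 75 mm apart along y, leaning 30 degrees above level towards the rack's +x (away from the robot). Origin: underside of its base, on the table; socket mouth centres at x +24, y -75, 0, +75, z 77 mm.
- stoppered: Shorter steel tube, 26 mm in diameter, closed by a ball-shaped cork stopper 32 mm wide, 138 mm long in all, in another socket of the rack. Origin: centre of its foot, z axis along it. Stays where it is.
- scraper: Wooden handle 26 mm in diameter with a flat steel blade at its top, 135 mm long in all, in another socket of the rack. Origin: centre of its foot, z axis along it. Stays where it is.
- stand: Fixed aluminium bottle stand, base 130 (x) by 150 (y) by 10 mm; the bottle stands in a ring 14 mm high at its centre. Origin: centre of its underside, on the table. On its -x side (towards the robot) are the gate's hinge post at x -45, y +55 mm and the catch at x -28, y -50 mm, a post 90 mm high with two prongs pointing to -x.
- gate (a joint): Gate angle, rad: 0 = shut (rigid stop), the bar along the stand's -y from the hinge, in front of the bottle, its end between the catch's prongs; grows to 1.9 as the bar swings level out to the stand's -x. Slight friction (0.03 N m): it stays where it is left. Bar 112 mm long, 8 thick, 14 high, its middle 71 mm above the table.
- gate_hinge (a point): On the gate's hinge axis, at the bar's mid height (71 mm above the table); axes as the stand's.
- gate_pin (a point): Top of the upright finger pin on the gate's bar, 10 mm in diameter, 72 mm from the hinge axis, its top 115 mm above the table; it can be pushed from either side. Its -y axis points from the hinge along the bar.
- bottle: Wide-mouthed amber bottle, 60 mm in diameter and 100 mm high, loose in the ring of the stand, its shoulder begins 68 mm up and its neck is 48 mm wide. Origin: centre of its underside, 10 mm above the table; z up.
- bottle_mouth (a point): Centre of the bottle's open mouth (40 mm wide), 100 mm above the bottle's underside, so 110 mm above the table.
Mind the look-alikes: they are no part of the job. What is shaped like the tube but pink or yellow is not meant.

How it is judged:
By the outcome, as a careful person would: the job done as asked, in the order asked, and still so for the second after the job is handed in, while the arm keeps its last pose, push and grip.
It also fails if it takes over 59 s, if anything falls off the work surface, if the arm or the gripper's body presses on something with over 40 N, if the wrist force passes 120 N, or if a joint passes its speed limit or range.

## Working session

There is one attempt and no reset: what is moved stays moved. The work goes in short steps, Python scripts to look and compute and a shell command to move; the robot and the scene stay as the last step left them, time stands still between calls to the robot, and variables do not carry over. Pictures are saved under pics/ and viewed, and the job is handed in when it is done.

```bash
mkdir -p pics; python3 - <<'E'
from workcell import r, optics
import cv2,numpy as np
s=r.read_state(); print({k:np.round(v,3).tolist() for k,v in s.items()})
for n in("side","top"):
    p,d=optics.capture(n); c=optics.calibration(n); print(n,c)
    cv2.imwrite(f"pics/{n}0.png",p[:,:,::-1]); np.savez(f"{n}0.npz",p=p,d=d)
E
```

```text
{'clock': 0.0, 'q': [-1.157, 0.314, -0.048, 1.21, 0.0, 1.571], 'dq': [0.001, -0.001, -0.001, 0.002, -0.001, -0.001], 'joint_efforts': [0.001, -53.959, 33.975, 0.019, 0.0, 0.0], 'eef_pos': [0.241, -0.549, 0.404], 'ee_rot': [0.979, 0.205, -0.0, -0.001], 'ft_force': [-0.712, -0.509, -0.171], 'ft_torque': [-0.02, 0.002, -0.01], 'finger_gap': 1.002}
side {'vertical_fov': 49.194495601679996, 'cx': 315.16025392636413, 'cy': 203.14607272588347, 'world_to_cam': array([[-0.96297472, -0.26943491,  0.00919337,  0.45469216],
       [-0.15863587,  0.53874136, -0.82740099,  0.12457277],
       [ 0.21797786, -0.79822464, -0.56153636,  0.89796229],
       [ 0.        ,  0.        ,  0.        ,  1.        ]])}
top {'vertical_fov': 44.07030939557579, 'cx': 311.1299579350379, 'cy': 198.4134894837858, 'world_to_cam': array([[-0.02544793, -0.99966745,  0.00417074,  0.03959783],
       [-0.9731888 ,  0.02381941, -0.22877104,  0.50583883],
       [ 0.22859562, -0.00988067, -0.97347132,  0.91194555],
       [ 0.        ,  0.        ,  0.        ,  1.        ]])}
```

View pics/side0.png

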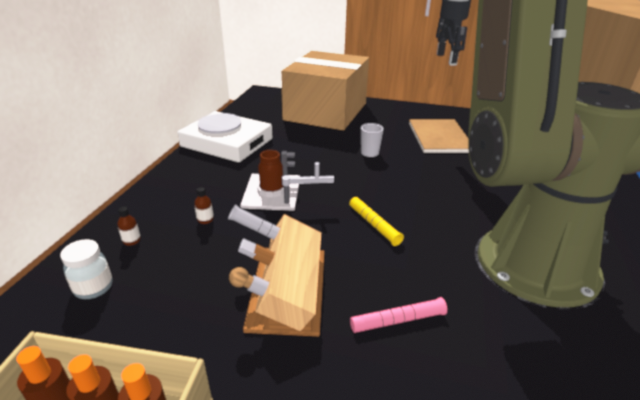

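View pics/top0.png

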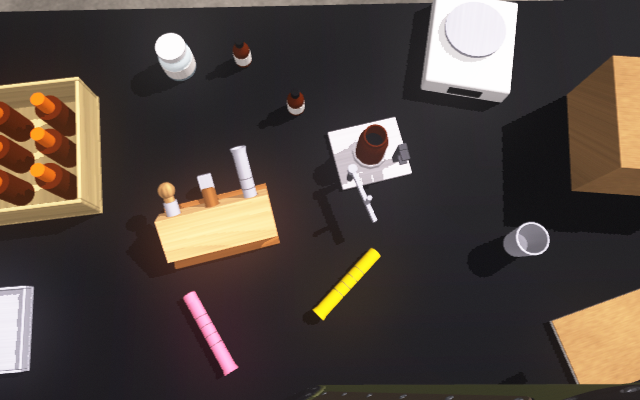

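The side view shows the stand at (272,185) with the gate bar swung out, and the rack at (290,270) with the flared tube at (255,220). In the top view the tube's mouth is at (238,150), the bottle's mouth is at (375,135), and the gate bar runs from (352,170) to (375,220). I'll enlarge these areas.

```bash
python3 - <<'E'
import cv2
a=cv2.imread("pics/top0.png"); b=cv2.imread("pics/side0.png")
cv2.imwrite("pics/c1.png",cv2.resize(a[105:235,310:430],None,fx=5,fy=4.6*5/4.6*0.9 if 0 else 4.6,interpolation=2) if 0 else cv2.resize(a[110:230,310:430],(600,600),interpolation=2))
cv2.imwrite("pics/c2.png",cv2.resize(a[135:285,140:290],(600,600),interpolation=2))
E
cat > h.py <<'E'
from workcell import r, optics
import numpy as np, cv2
def cam(n):
    c=optics.calibration(n); f=200/np.tan(np.radians(c["vertical_fov"]/2)); return f,c["cx"],c["cy"],np.array(c["world_to_cam"])
def px2w(n,u,v,z):  # intersect ray with plane z
    f,cx,cy,T=cam(n); d=T[:3,:3].T@np.array([(u-cx)/f,(v-cy)/f,1]); o=-T[:3,:3].T@T[:3,3]
    return o+d*(z-o[2])/d[2]
def dep(n,u,v,D):
    f,cx,cy,T=cam(n); z=D[int(round(v)),int(round(u))]; return T[:3,:3].T@(np.array([(u-cx)/f*z,(v-cy)/f*z,z])-T[:3,3])
def proj(n,p):
    f,cx,cy,T=cam(n); q=T[:3,:3]@np.asarray(p)+T[:3,3]; return np.array([f*q[0]/q[2]+cx,f*q[1]/q[2]+cy])
E
```

```text
(no output)
```

View pics/c1.png

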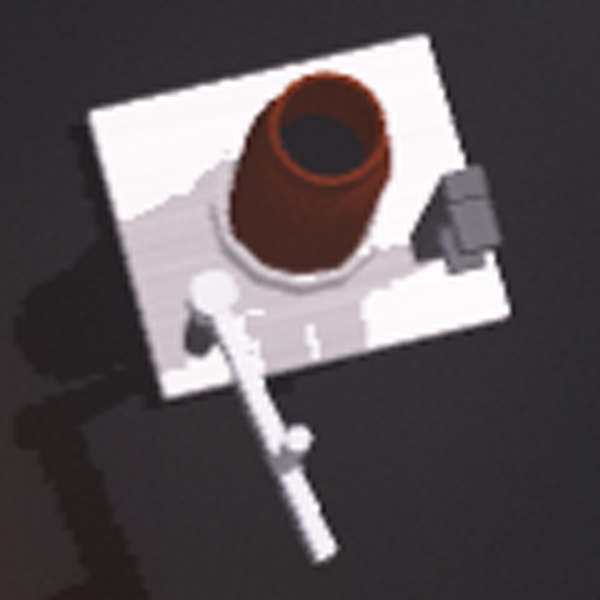

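View pics/c2.png

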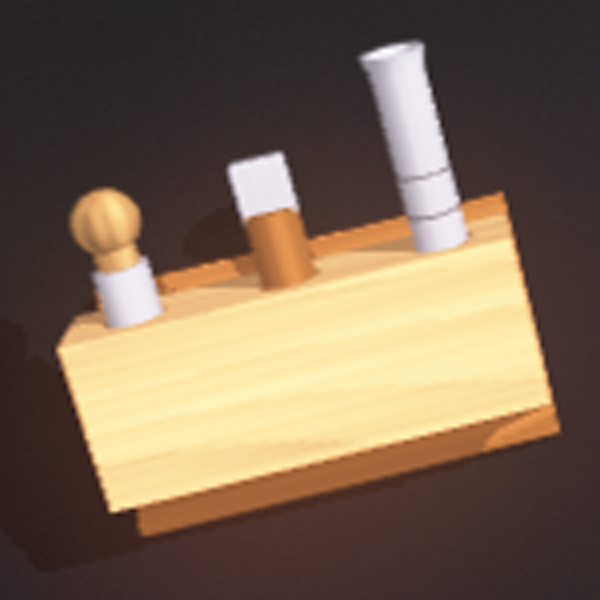

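```bash
python3 - <<'E'
from h import *
A=lambda x,y:(310+x/5,110+y/5); B=lambda x,y:(140+x/4,135+y/4)
C=[px2w("top",*A(*p),.010) for p in[(92,112),(428,36),(510,316),(165,400)]]
C=np.array(C); print("stand",C.round(4),C.mean(0).round(4))
ys=C[0]-C[1]+C[3]-C[2]; yaw=np.arctan2(-ys[0],ys[1]); print(np.degrees(yaw), np.linalg.norm(C[0]-C[1]),np.linalg.norm(C[0]-C[3]))
xs=C[0]-C[3]+C[1]-C[2]; print(np.degrees(np.arctan2(xs[1],xs[0])))
print("bottle mouth",px2w("top",*A(331,128),.110))
pin=px2w("top",*A(299,437),.115);print("pin",pin)
R=np.array([[np.cos(yaw),-np.sin(yaw)],[np.sin(yaw),np.cos(yaw)]])
h=C.mean(0)[:2]+R@[-.045,.055]; print("hinge",h,"pin r",np.linalg.norm(pin[:2]-h)); v=R.T@(pin[:2]-h); print("gate angle",np.degrees(np.arctan2(-v[0],-v[1])))
print("mouth",px2w("top",*B(393,52),.1245))
t=[px2w("top",*B(*p),z) for p,z in[((440,240),.077),((287,278),.077),((133,317),.077)]]
print("sockets",np.round(t,4))
print("base corners",[px2w("top",*B(*p),.0) for p in[(142,537),(559,433)]])
# side-camera check
for n,p in dict(mouth=px2w("top",*B(393,52),.1245),bm=px2w("top",*A(331,128),.110),pin=pin,hinge=[*h,.071]).items(): print(n,proj("side",p))
b=cv2.imread("pics/side0.png"); cv2.imwrite("pics/c3.png",cv2.resize(b[140:340,220:350],(520,800)[:2] if 0 else (390,600),interpolation=2))
cv2.imwrite("pics/c4.png",cv2.resize(b[140:260,220:350],(780,720) if 0 else (650,600),interpolation=2))
E
```

```text
stand [[ 0.6617 -0.014   0.01  ]
 [ 0.6929 -0.1596  0.01  ]
 [ 0.5671 -0.1859  0.01  ]
 [ 0.5344 -0.0401  0.01  ]] [ 0.614  -0.0999  0.01  ]
12.366191905983518 0.14889292240018845 0.12997495063223416
11.667325310950242
bottle mouth [ 0.61508706 -0.10026151  0.11      ]
pin [ 0.49268516 -0.08093838  0.115     ]
hinge [ 0.55827854 -0.05580537] pin r 0.07024357325399042
gate angle 81.40116837350823
mouth [0.59135991 0.16144955 0.1245    ]
sockets [[0.512  0.1448 0.077 ]
 [0.495  0.2181 0.077 ]
 [0.4777 0.2911 0.077 ]]
base corners [array([0.3804984 , 0.30337267, 0.        ]), array([0.42798419, 0.09280391, 0.        ])]
mouth [232.25994827 210.91757918]
bm [269.57163368 154.0486089 ]
pin [316.51330466 163.01918661]
hinge [286.48673596 180.625879  ]
```

View pics/c4.png

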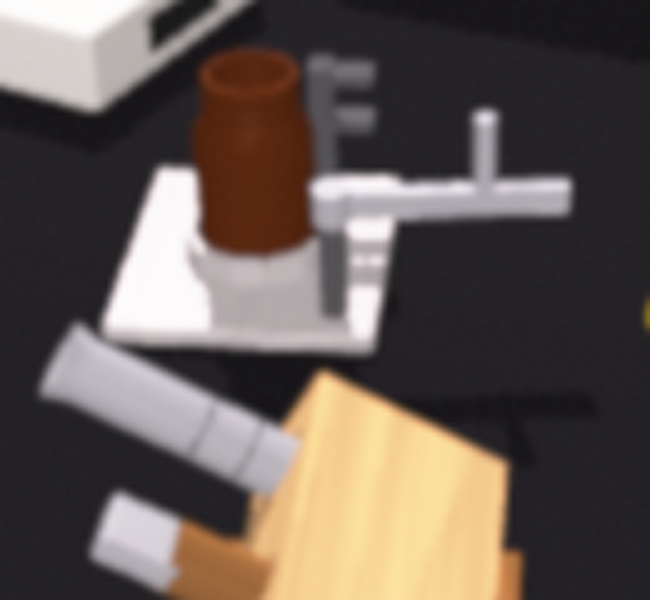

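```bash
cat >> h.py <<'E'
from scipy.spatial.transform import Rotation as Ro
def st():
    s=r.read_state(); R=Ro.from_quat(s["ee_rot"]); return s,np.array(s["eef_pos"]),R
def rel(t):
    s,p,R=st(); return np.round(R.inv().apply(np.asarray(t)-p)*100,2)
def info():
    s,p,R=st(); M=R.as_matrix(); print("t%.2f"%s["clock"],"p",p.round(4),"x",M[:,0].round(3),"z",M[:,2].round(3),"q",np.round(s["q"],2),"F",np.round(s["ft_force"],1),"gap",round(float(s["finger_gap"]),3),"gp",(p+.155*M[:,2]).round(4))
YAW=np.radians(12.2); Rs=np.array([[np.cos(YAW),-np.sin(YAW)],[np.sin(YAW),np.cos(YAW)]])
SC=np.array([.614,-.0999]); H=SC+Rs@[-.045,.055]
def gp(th,rr=.072): th=np.radians(th); return H+Rs@(rr*np.array([-np.sin(th),-np.cos(th)]))
E
python3 -c "
from h import *
info()
t=gp(110);print(t,rel([*t,.35]),rel([*t,.404]))"
```

```text
t0.10 p [ 0.2412 -0.5491  0.4039] x [ 0.916  0.402 -0.   ] z [-0.001  0.001 -1.   ] q [-1.16  0.31 -0.05  1.21 -0.    1.57] F [-0.2  0.6 -0. ] gap 1.001 gp [ 0.2411 -0.5489  0.2489]
[ 0.48705958 -0.04588022] [ 42.75 -36.18   5.45] [ 42.75 -36.19   0.05]
```

```bash
R='{"dx":42.8,"dy":-36.2,"dz":3,"twist":11.5}'; python3 -m handwheel '[{"dx":42.8,"dy":-36.2,"dz":3,"twist":11.5},{"dx":42.8,"dy":-36.2,"dz":3,"twist":11.5},{"dx":42.8,"dy":-36.2,"dz":3,"twist":11.5},{"dx":42.8,"dy":-36.2,"dz":3,"twist":11.5},{"dx":42.8,"dy":-36.2,"dz":3,"twist":11.5}]' 1 30; python3 -c "
from h import *
info()
t=gp(110);print(rel([*t,.33]))"
```

```text
clock: 0.72
eef_pos: [0.3786, -0.2671, 0.3876]
ee_rot: [0.994, 0.106, -0.0, -0.001]
ft_force: [0.8, -0.1, -0.5]
finger_gap: 0.001
t0.72 p [ 0.3786 -0.2671  0.3876] x [ 0.977  0.211 -0.   ] z [-0.001  0.002 -1.   ] q [-0.61  0.07 -0.39  1.12  0.    2.31] F [ 0.8 -0.1 -0.5] gap 0.001 gp [ 0.3785 -0.2669  0.2326]
[ 15.27 -19.32   5.79]
```

```bash
python3 -m handwheel '[{"dx":15.3,"dy":-19.3,"dz":5.8},{"dx":15.3,"dy":-19.3,"dz":5.8},{"dx":15.3,"dy":-19.3,"dz":5.8},{"dx":15.3,"dy":-19.3,"dz":5.8},{"dx":15.3,"dy":-19.3,"dz":5.8}]'; python3 -c "
from h import *
info()
t=gp(110);print(rel([*t,.273]))
p,d=optics.capture('side'); cv2.imwrite('pics/s1.png',cv2.resize(p[100:250,200:400,::-1],(800,600)))"
```

```text
t0.72 p [ 0.3786 -0.2671  0.3876] x [ 0.977  0.211 -0.   ] z [-0.001  0.002 -1.   ] q [-0.61  0.07 -0.39  1.12  0.    2.31] F [ 0.8 -0.1 -0.5] gap 0.001 gp [ 0.3785 -0.2669  0.2326]
[ 15.27 -19.32  11.49]validation failed for argument at $[0]...
```

View pics/s1.png

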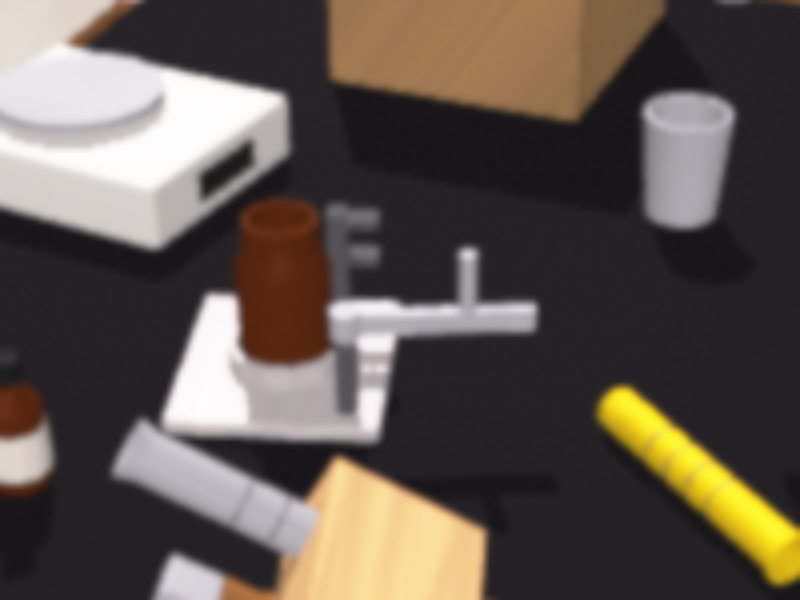

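The call was refused because the rows need a twist key, so nothing has moved. The picture shows the gate still open, with the pin at about (468,255) in the crop. I'll resend with twist included.

```bash
python3 -m handwheel '[{"dx":15.3,"dy":-19.3,"dz":5.8,"twist":0},{"dx":15.3,"dy":-19.3,"dz":5.8,"twist":0},{"dx":15.3,"dy":-19.3,"dz":5.8,"twist":0},{"dx":15.3,"dy":-19.3,"dz":5.8,"twist":0},{"dx":15.3,"dy":-19.3,"dz":5.8,"twist":0}]'; python3 -c "
from h import *
info()
t=gp(110);print(rel([*t,.273]))
p,d=optics.capture('side'); cv2.imwrite('pics/s2.png',cv2.resize(p[100:250,200:400,::-1],(800,600)))
p,d=optics.capture('top'); cv2.imwrite('pics/t2.png',cv2.resize(p[100:250,270:470,::-1],(800,600)))"
```

```text
clock: 1.4
eef_pos: [0.4886, -0.0368, 0.3296]
ee_rot: [0.994, 0.112, -0.0, -0.004]
ft_force: [-1.5, 0.0, 0.4]
finger_gap: 0.003
t1.40 p [ 0.4886 -0.0368  0.3296] x [0.975 0.222 0.001] z [-0.001  0.008 -1.   ] q [-0.08  0.16 -0.43  0.99  0.01  2.84] F [-1.5  0.   0.4] gap 0.003 gp [ 0.4885 -0.0355  0.1746]
[-0.36  0.9   5.65]
```

View pics/s2.png

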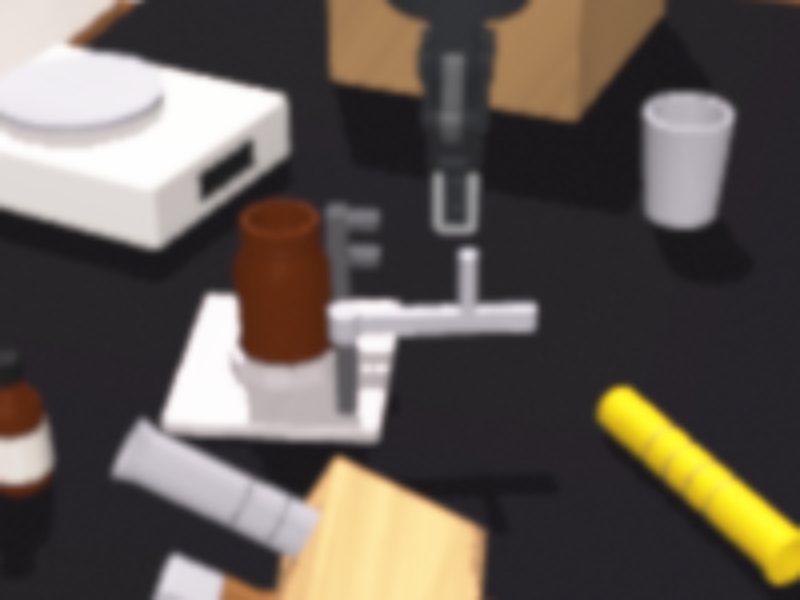

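View pics/t2.png

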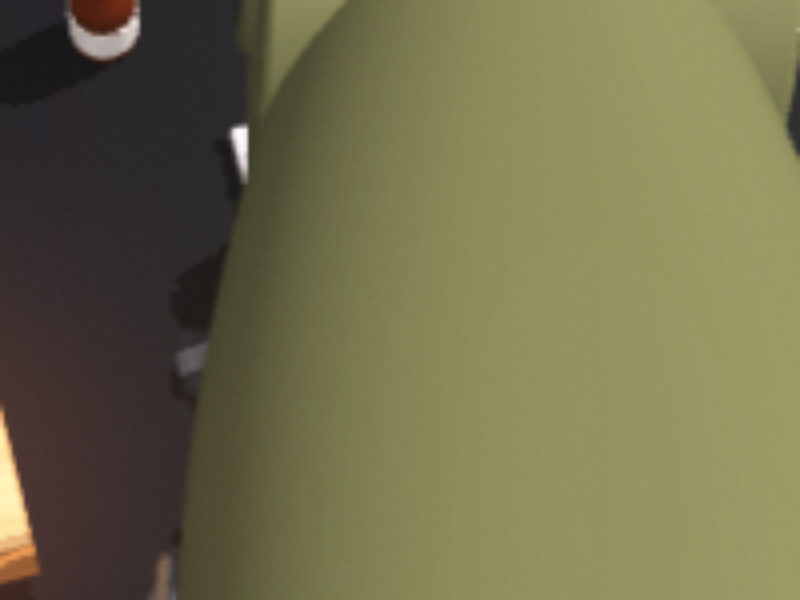

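```bash
python3 -m handwheel '[{"dx":-0.4,"dy":0.9,"dz":5.6,"twist":0},{"dx":-0.4,"dy":0.9,"dz":5.6,"twist":0}]'; python3 -c "
from h import *
info()
print(proj('side',[.4885,-.0355,.1566]))
for a in (100,85,70,55,45,35,25,20,15,10):
  t=gp(a);print(a,t.round(4),rel([*t,.271]))"
```

```text
clock: 1.75
eef_pos: [0.4833, -0.0494, 0.2714]
ee_rot: [0.994, 0.109, -0.004, -0.004]
ft_force: [-0.1, 0.5, 0.2]
finger_gap: 0.0
t1.75 p [ 0.4833 -0.0494  0.2714] x [ 0.976  0.217 -0.006] z [-0.008  0.007 -1.   ] q [-0.1   0.21 -0.51  0.86  0.01  2.82] F [-0.1  0.5  0.2] gap 0.0 gp [ 0.482  -0.0483  0.1164]
[312.97941828 156.15860939]
100 [ 0.4864 -0.0584] [0.11 0.94 0.03]
85 [ 0.4896 -0.0769] [0.02 2.82 0.02]
70 [ 0.4975 -0.094 ] [ 0.41  4.66 -0.  ]
55 [ 0.5095 -0.1085] [ 1.27  6.33 -0.02]
45 [ 0.5194 -0.1162] [ 2.07  7.3  -0.04]
35 [ 0.5305 -0.122 ] [ 3.03  8.11 -0.05]
25 [ 0.5424 -0.1259] [ 4.11  8.74 -0.06]
20 [ 0.5486 -0.127 ] [ 4.69  8.99 -0.07]
15 [ 0.5549 -0.1276] [ 5.29  9.18 -0.08]
10 [ 0.5612 -0.1276] [ 5.9   9.32 -0.08]
```

```bash
python3 -m handwheel '[{"dx":0,"dy":1.4,"dz":0,"twist":0},{"dx":0,"dy":2.8,"dz":0,"twist":0},{"dx":0.4,"dy":4.7,"dz":0,"twist":0},{"dx":1.3,"dy":6.3,"dz":0,"twist":0},{"dx":2.1,"dy":7.3,"dz":0,"twist":0}]'; python3 -c "
from h import *
info()
for a in (35,25,20,15,10,5):
  t=gp(a);print(a,t.round(4),rel([*t,.271]))
p,d=optics.capture('side'); cv2.imwrite('pics/s3.png',cv2.resize(p[100:250,200:400,::-1],(800,600)))"
```

```text
clock: 2.38
eef_pos: [0.5208, -0.1173, 0.2709]
ee_rot: [0.994, 0.109, -0.003, -0.004]
ft_force: [0.4, 0.8, 0.6]
finger_gap: -0.001
t2.38 p [ 0.5208 -0.1173  0.2709] x [ 0.976  0.216 -0.005] z [-0.007  0.008 -1.   ] q [-0.22  0.29 -0.4   0.89  0.01  2.7 ] F [0.4 0.8 0.6] gap -0.001 gp [ 0.5197 -0.1161  0.1159]
35 [ 0.5305 -0.122 ] [ 0.84  0.67 -0.02]
25 [ 0.5424 -0.1259] [ 1.92  1.3  -0.03]
20 [ 0.5486 -0.127 ] [ 2.5   1.54 -0.04]
15 [ 0.5549 -0.1276] [ 3.1   1.73 -0.04]
10 [ 0.5612 -0.1276] [ 3.71  1.87 -0.05]
5 [ 0.5674 -0.1271] [ 4.34  1.96 -0.05]
```

View pics/s3.png

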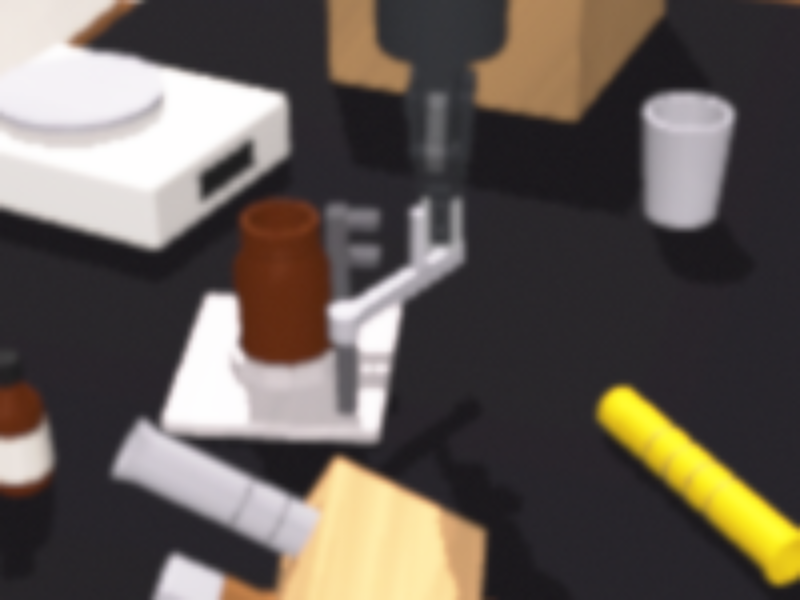

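```bash
python3 -m handwheel '[{"dx":0.9,"dy":0.7,"dz":0,"twist":0},{"dx":1.9,"dy":1.2,"dz":0,"twist":0},{"dx":2.6,"dy":1.5,"dz":0,"twist":0},{"dx":3.1,"dy":1.7,"dz":0,"twist":0},{"dx":3.2,"dy":1.7,"dz":0,"twist":0}]'; python3 -c "
from h import *
info()
p,d=optics.capture('side'); cv2.imwrite('pics/s4.png',cv2.resize(p[100:250,200:400,::-1],(800,600)))"
```

```text
clock: 3.05
eef_pos: [0.5571, -0.1275, 0.2705]
ee_rot: [0.994, 0.109, -0.003, -0.003]
ft_force: [-0.3, 0.3, 0.3]
finger_gap: -0.002
t3.05 p [ 0.5571 -0.1275  0.2705] x [ 0.976  0.216 -0.005] z [-0.006  0.006 -1.   ] q [-0.23  0.35 -0.31  0.91  0.    2.7 ] F [-0.3  0.3  0.3] gap -0.002 gp [ 0.5561 -0.1265  0.1155]
```

View pics/s4.png

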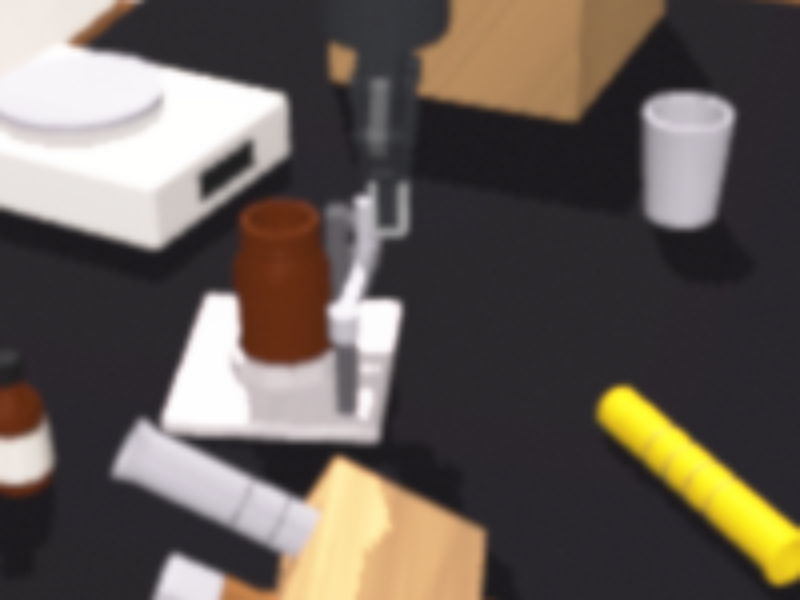

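```bash
python3 -m handwheel '[{"dx":0.4,"dy":0,"dz":0,"twist":0},{"dx":0.7,"dy":0,"dz":0,"twist":0}]'; python3 -m handwheel '[{"dx":0.3,"dy":0,"dz":0,"twist":0},{"dx":0.3,"dy":0,"dz":0,"twist":0}]'
```

```text
clock: 3.35
eef_pos: [0.5622, -0.1262, 0.2703]
ee_rot: [0.994, 0.108, -0.005, -0.003]
ft_force: [-11.7, -3.6, 9.2]
finger_gap: 0.001
clock: 3.6
eef_pos: [0.563, -0.1259, 0.2703]
ee_rot: [0.994, 0.108, -0.008, -0.002]
ft_force: [-9.8, -2.3, 9.5]
finger_gap: -0.002
```

```bash
python3 -m handwheel '[{"dx":-2,"dy":0,"dz":0,"twist":0},{"dx":-4,"dy":0,"dz":0,"twist":0},{"dx":-6,"dy":0,"dz":-4,"twist":0},{"dx":-8,"dy":-5,"dz":-9,"twist":0},{"dx":-9,"dy":-10,"dz":-11,"twist":0}]' 0 30; python3 -c "
from h import *
info()
p,d=optics.capture('side'); cv2.imwrite('pics/s5.png',cv2.resize(p[130:220,230:350,::-1],(800,600)))"
```

```text
clock: 4.22
eef_pos: [0.4563, -0.0497, 0.3834]
ee_rot: [0.994, 0.107, -0.006, -0.002]
ft_force: [-0.2, 0.7, -0.5]
finger_gap: 1.0
t4.22 p [ 0.4563 -0.0497  0.3834] x [ 0.977  0.212 -0.012] z [-0.013  0.003 -1.   ] q [-0.11  0.07 -0.4   1.12  0.    2.82] F [-0.2  0.7 -0.5] gap 1.0 gp [ 0.4542 -0.0493  0.2284]
```

View pics/s5.png

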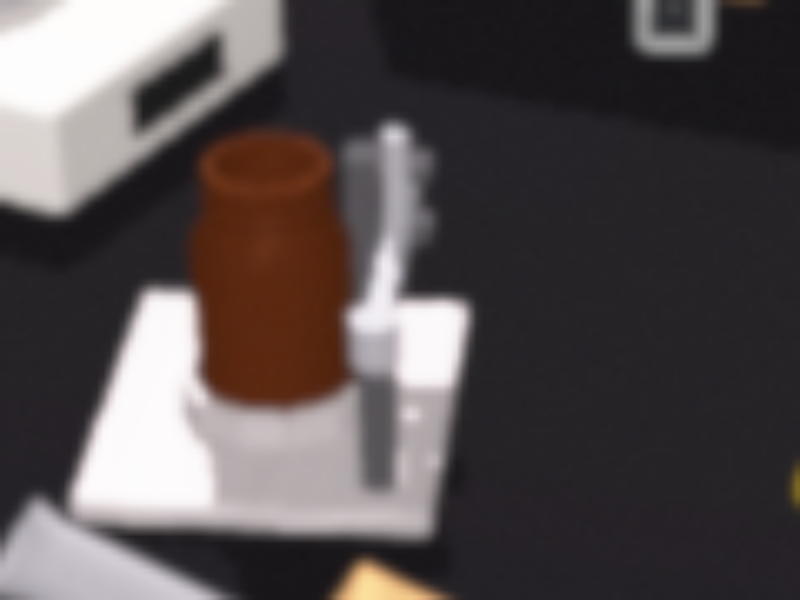

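```bash
python3 -c "
from h import *
for a in(0,3,6,10): print(a,proj('side',[*gp(a),.115]))"
```

```text
0 [289.3077646  149.73430826]
3 [290.85131891 149.80863478]
6 [292.38298119 149.9202148 ]
10 [294.40063091 150.12656275]
```

```bash
python3 -m handwheel '[{"dx":2,"dy":-10,"dz":-60,"twist":0},{"dx":2,"dy":-10,"dz":-60,"twist":0},{"dx":2,"dy":-10,"dz":-60,"twist":0},{"dx":2,"dy":-10,"dz":-60,"twist":0},{"dx":2,"dy":-10,"dz":-60,"twist":0}]'; python3 -c "
from h import *
info()
p,d=optics.capture('top'); cv2.imwrite('pics/t5.png',p[:,:,::-1])"
```

```text
clock: 4.9
eef_pos: [0.4574, 0.0028, 0.6917]
ee_rot: [0.994, 0.109, -0.005, -0.004]
ft_force: [0.9, 0.1, 0.6]
finger_gap: 0.997
t4.90 p [0.4574 0.0028 0.6917] x [ 0.976  0.217 -0.009] z [-0.011  0.007 -1.   ] q [0.   0.1  0.34 1.82 0.01 2.93] F [0.9 0.1 0.6] gap 0.997 gp [0.4557 0.0039 0.5367]
```

View pics/t5.png

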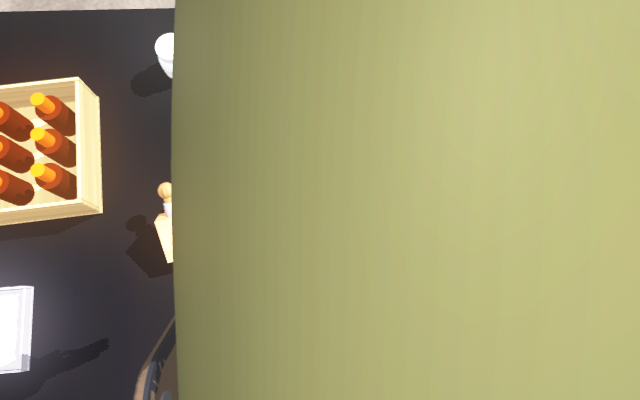

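```bash
python3 -m handwheel '[{"dx":2,"dy":0,"dz":-30,"twist":0},{"dx":2,"dy":0,"dz":-30,"twist":0},{"dx":2,"dy":0,"dz":-30,"twist":0},{"dx":2,"dy":0,"dz":-30,"twist":0},{"dx":2,"dy":0,"dz":-30,"twist":0}]'; python3 -c "
from h import *
info()"
```

```text
clock: 5.58
eef_pos: [0.5705, 0.0085, 0.807]
ee_rot: [0.991, 0.109, 0.078, 0.004]
ft_force: [0.9, 0.9, -0.4]
finger_gap: 1.001
t5.58 p [0.5705 0.0085 0.807 ] x [0.964 0.216 0.154] z [ 0.156  0.01  -0.988] q [0.01 0.5  1.25 2.16 0.01 2.94] F [ 0.9  0.9 -0.4] gap 1.001 gp [0.5947 0.01   0.6539]
```

```bash
python3 -c "
from h import *
print(rel([.55,.12,.80]),rel([.55,.12,.92]))"
```

```text
[  0.32 -11.35   0.48] [  2.17 -11.06 -11.37]
```

```bash
python3 -m handwheel '[{"dx":0,"dy":-11.3,"dz":0,"twist":0},{"dx":0,"dy":-11.3,"dz":-3,"twist":0},{"dx":2,"dy":-11.1,"dz":-11,"twist":0},{"dx":2,"dy":-11.1,"dz":-11,"twist":0},{"dx":2,"dy":-11.1,"dz":-11,"twist":0}]'; python3 -c "
from h import *
info()
s,p,R=st();z=R.as_matrix()[:,2];print('tilt',np.degrees(np.arccos(-z[2])),np.degrees(np.arctan2(z[1],z[0])))"
```

```text
clock: 6.2
eef_pos: [0.5194, 0.1118, 0.8474]
ee_rot: [0.987, 0.108, 0.116, -0.0]
ft_force: [-0.8, 0.1, -0.4]
finger_gap: 1.002
t6.20 p [0.5194 0.1118 0.8474] x [0.95  0.213 0.228] z [ 0.228  0.025 -0.973] q [ 0.22  0.43  1.25  2.16 -0.03  3.14] F [-0.8  0.1 -0.4] gap 1.002 gp [0.5548 0.1157 0.6965]
tilt 13.277080206825822 6.2726086167184
```

```bash
python3 -c "
from h import *
print(rel([.49,.18,.85]),rel([.47,.18,.93]))"
```

```text
[-1.29 -7.28 -0.75] [-1.36 -7.51 -9.  ]
```

```bash
python3 -m handwheel '[{"dx":-0.6,"dy":-5,"dz":-0.5,"twist":-10},{"dx":-1.3,"dy":-7.3,"dz":-0.8,"twist":-20},{"dx":-1.3,"dy":-7.5,"dz":-6,"twist":-30},{"dx":-1.3,"dy":-7.5,"dz":-9,"twist":-40},{"dx":-1.3,"dy":-7.5,"dz":-9,"twist":-50}]'; cat >> h.py <<'E'
def tilt():
    s,p,R=st();z=R.as_matrix()[:,2];print('tilt',np.degrees(np.arccos(-z[2])).round(2),np.degrees(np.arctan2(z[1],z[0])).round(2))
E
python3 -c "
from h import *
info();tilt()"
```

```text
clock: 6.82
eef_pos: [0.4467, 0.1685, 0.8822]
ee_rot: [0.845, 0.515, 0.131, 0.055]
ft_force: [0.5, 0.2, -0.2]
finger_gap: 0.998
t6.83 p [0.4467 0.1685 0.8822] x [0.434 0.885 0.165] z [ 0.278  0.043 -0.96 ] q [ 0.38  0.33  1.2   2.16 -0.06  2.42] F [ 0.5  0.2 -0.2] gap 0.998 gp [0.4898 0.1751 0.7335]
tilt 16.32 8.8
```

```bash
python3 -c "
from h import *
print(rel([.46,.18,.98]))"
```

```text
[ 3.22  2.83 -8.97]
```

```bash
python3 -m handwheel '[{"dx":1.5,"dy":1.2,"dz":-4,"twist":-10},{"dx":3.2,"dy":2.8,"dz":-9,"twist":-20},{"dx":4.5,"dy":4.2,"dz":-13,"twist":-30},{"dx":4.5,"dy":4.2,"dz":-13,"twist":-40},{"dx":4.5,"dy":4.2,"dz":-13,"twist":-50}]';python3 -c "
from h import *
info();tilt()"
```

```text
clock: 7.45
eef_pos: [0.4216, 0.1611, 0.9056]
ee_rot: [0.544, 0.822, 0.118, 0.122]
ft_force: [-0.1, -0.9, -0.7]
finger_gap: 1.001
t7.45 p [0.4216 0.1611 0.9056] x [-0.379  0.923 -0.072] z [ 0.328  0.061 -0.943] q [ 0.39  0.29  1.21  2.16 -0.07  1.55] F [-0.1 -0.9 -0.7] gap 1.001 gp [0.4725 0.1706 0.7595]
tilt 19.51 10.59
```

```bash
python3 -c "
from h import *
print(rel([.47,.21,1.1]))"
```

```text
[  1.28  12.39 -16.43]
```

```bash
python3 -m handwheel '[{"dx":1,"dy":4,"dz":-6,"twist":-10},{"dx":1.3,"dy":8,"dz":-12,"twist":-20},{"dx":1.3,"dy":12,"dz":-16,"twist":-30},{"dx":1.3,"dy":14,"dz":-20,"twist":-40},{"dx":1.3,"dy":14,"dz":-20,"twist":-50}]';python3 -c "
from h import *
info();tilt()"
```

```text
clock: 8.07
eef_pos: [0.4017, 0.1717, 0.924]
ee_rot: [0.142, 0.97, 0.069, 0.184]
ft_force: [-0.4, -0.1, 0.8]
finger_gap: 0.999
t8.07 p [0.4017 0.1717 0.924 ] x [-0.892  0.301 -0.338] z [ 0.377  0.081 -0.923] q [ 0.43  0.28  1.25  2.16 -0.09  0.71] F [-0.4 -0.1  0.8] gap 0.999 gp [0.4601 0.1843 0.781 ]
tilt 22.7 12.16
```

```bash
python3 -m handwheel '[{"dx":3,"dy":2,"dz":-6,"twist":-10},{"dx":6,"dy":5,"dz":-14,"twist":-20},{"dx":6,"dy":5,"dz":-20,"twist":-28},{"dx":6,"dy":5,"dz":-20,"twist":-29}]';python3 -c "
from h import *
info();tilt()
print(rel([.47,.11,.6]))"
```

```text
clock: 8.57
eef_pos: [0.3277, 0.2016, 0.9574]
ee_rot: [-0.107, 0.965, 0.044, 0.237]
ft_force: [1.0, 0.3, 0.1]
finger_gap: 0.998
t8.57 p [0.3277 0.2016 0.9574] x [-0.865 -0.186 -0.467] z [ 0.448  0.136 -0.884] q [ 0.61  0.2   1.25  2.16 -0.15  0.36] F [1.  0.3 0.1] gap 0.998 gp [0.3972 0.2226 0.8205]
tilt 27.92 16.83
[  6.09 -13.36  36.72]
```

```bash
cat >> h.py <<'E'
yw=np.radians(12.4);el=np.radians(30)
D0=np.array([np.cos(el)*np.cos(yw),np.cos(el)*np.sin(yw),np.sin(el)])
G0=(np.array([.5914,.1614,.1245])-.055*D0+np.array([.512,.1448,.077])+.040*D0)/2
E
python3 -c "
from h import *
print('grip',G0, np.array([.5914,.1614,.1245])-.055*D0)
s,p,R=st();M=R.as_matrix();z=M[:,2]
y=np.cross(z,D0);y/=np.linalg.norm(y);x=np.cross(y,z)
print('tw to x', [np.degrees(np.arctan2(np.dot(v,M[:,1]),np.dot(v,M[:,0]))) for v in (x,-x)], 'z.d',z@D0)
for w in range(120,190,10):
  d=Ro.from_rotvec(z*np.radians(w)).apply(D0); print(w,np.degrees(np.arcsin(d[2])).round(1),np.degrees(np.arctan2(d[1],d[0])).round(1), '-', (lambda d:(np.degrees(np.arcsin(d[2])).round(1),np.degrees(np.arctan2(d[1],d[0])).round(1)))(Ro.from_rotvec(-z*np.radians(w)).apply(D0)))
for k in (.1,.0):
  t=G0-(.155+k)*z; print(t,rel(t))
"
```

```text
grip [0.54535633 0.15170525 0.097     ] [0.54487973 0.15117186 0.097     ]
tw to x [np.float64(179.69114478527825), np.float64(-0.3088552147217624)] z.d -0.037582335953511514
120 -13.1 -104.7 - (np.float64(-10.0), np.float64(131.2))
130 -16.9 -114.3 - (np.float64(-14.1), np.float64(140.6))
140 -20.2 -124.3 - (np.float64(-17.7), np.float64(150.2))
150 -22.8 -134.6 - (np.float64(-20.8), np.float64(160.3))
160 -24.6 -145.4 - (np.float64(-23.2), np.float64(170.8))
170 -25.6 -156.3 - (np.float64(-24.9), np.float64(-178.4))
180 -25.7 -167.4 - (np.float64(-25.7), np.float64(-167.4))
[0.43108786 0.1171327  0.32232744] [ 22.29 -12.72  59.61]
[0.47589902 0.13069056 0.23396374] [ 22.29 -12.72  69.61]
```

```bash
python3 -m handwheel '[{"dx":22.3,"dy":-12.7,"dz":58,"twist":-0.3},{"dx":22.3,"dy":-12.7,"dz":58,"twist":-0.3},{"dx":22.3,"dy":-12.7,"dz":58,"twist":-0.3},{"dx":22.3,"dy":-12.7,"dz":58,"twist":-0.3},{"dx":22.3,"dy":-12.7,"dz":58,"twist":-0.3}]' 0.45 40;python3 -c "
from h import *
info();tilt()
s,p,R=st();z=R.as_matrix()[:,2];t=G0-(.155+.1)*z; print(t,rel(t))"
```

```text
clock: 9.2
eef_pos: [0.3686, 0.1696, 0.7235]
ee_rot: [-0.108, 0.964, 0.043, 0.238]
ft_force: [-0.7, -0.0, -0.2]
finger_gap: 0.55
t9.20 p [0.3686 0.1696 0.7235] x [-0.864 -0.187 -0.468] z [ 0.449  0.135 -0.883] q [ 0.46 -0.26  0.02  1.36 -0.08  0.22] F [-0.7 -0.  -0.2] gap 0.55 gp [0.4382 0.1905 0.5866]
tilt 27.96 16.74
[0.43088257 0.11727175 0.32224452] [14.36 -7.82 37.53]
```

```bash
python3 -m handwheel '[{"dx":14.4,"dy":-7.8,"dz":37.5,"twist":-0.3},{"dx":14.4,"dy":-7.8,"dz":37.5,"twist":-0.3},{"dx":14.4,"dy":-7.8,"dz":37.5,"twist":-0.3},{"dx":14.4,"dy":-7.8,"dz":37.5,"twist":-0.3},{"dx":14.4,"dy":-7.8,"dz":37.5,"twist":-0.3}]';python3 -m handwheel '[{"dx":4.2,"dy":-2,"dz":9,"twist":0},{"dx":4.2,"dy":-2,"dz":9,"twist":0}]';python3 -c "
from h import *
info();tilt()
s,p,R=st();z=R.as_matrix()[:,2];t=G0-(.155+.1)*z; print(t,rel(t))"
```

```text
clock: 9.82
eef_pos: [0.4157, 0.129, 0.4176]
ee_rot: [-0.108, 0.964, 0.043, 0.238]
ft_force: [1.7, 0.4, 1.2]
finger_gap: 0.552
clock: 10.07
eef_pos: [0.4235, 0.1121, 0.3145]
ee_rot: [-0.106, 0.965, 0.043, 0.236]
ft_force: [0.7, 0.4, 0.1]
finger_gap: 0.55
t10.07 p [0.4235 0.1121 0.3145] x [-0.866 -0.184 -0.465] z [ 0.447  0.132 -0.885] q [ 0.25 -0.16 -0.86  0.38  0.02  0.04] F [0.7 0.4 0.1] gap 0.55 gp [0.4928 0.1326 0.1774]
tilt 27.8 16.48
[0.43132005 0.11797186 0.32257213] [-1.16  0.42 -0.28]
```

```bash
python3 -m handwheel '[{"dx":-1.2,"dy":0.4,"dz":4,"twist":0},{"dx":-1.2,"dy":0.4,"dz":5,"twist":0}]';python3 -c "
from h import *
info();tilt()
s,p,R=st();z=R.as_matrix()[:,2];t=G0-(.155)*z; print(t,rel(t))
p,d=optics.capture('side'); cv2.imwrite('pics/s6.png',cv2.resize(p[130:280,200:400,::-1],(800,600)))
p,d=optics.capture('top'); cv2.imwrite('pics/t6.png',p[:,:,::-1])"
```

```text
clock: 10.32
eef_pos: [0.4557, 0.124, 0.2738]
ee_rot: [-0.104, 0.966, 0.042, 0.235]
ft_force: [-0.8, 0.2, 0.2]
finger_gap: 0.551
t10.32 p [0.4557 0.124  0.2738] x [-0.868 -0.181 -0.462] z [ 0.444  0.131 -0.886] q [ 0.26 -0.03 -0.86  0.26  0.01  0.05] F [-0.8  0.2  0.2] gap 0.551 gp [0.5246 0.1443 0.1364]
tilt 27.59 16.37
[0.47647417 0.13146553 0.23437031] [-0.12  0.14  4.51]
```

View pics/s6.png

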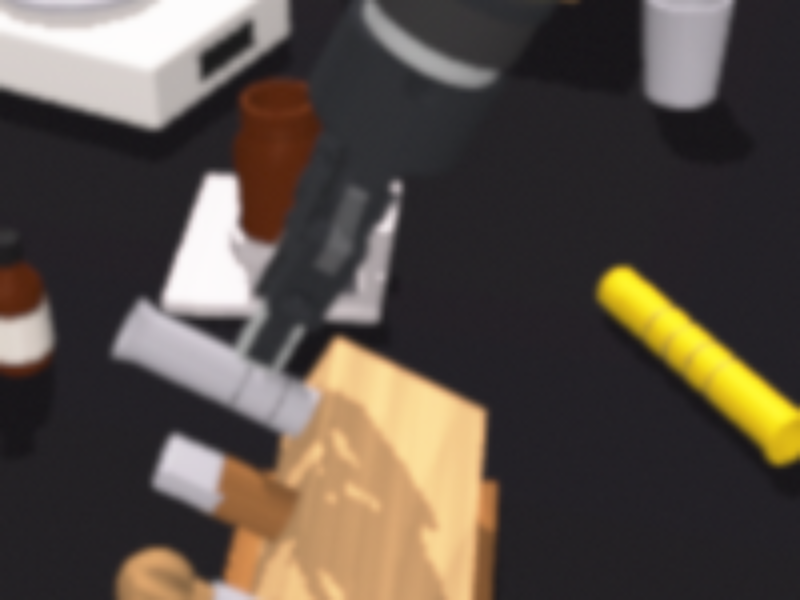

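View pics/t6.png

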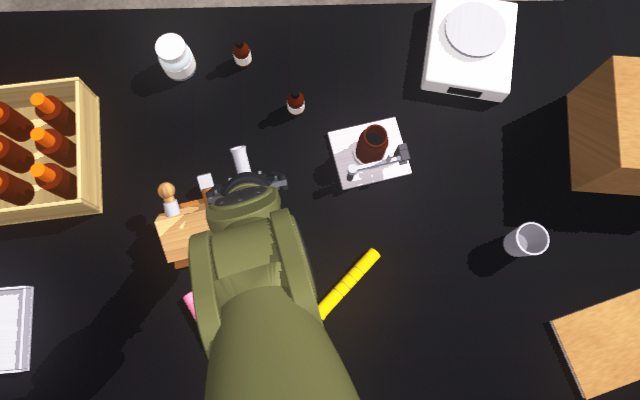

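```bash
python3 -c "
from h import *
s,p,R=st();M=R.as_matrix();
for k in(.160,.173):
  for yy in (-.025,.025): print(k,yy,(proj('side',p+k*M[:,2]+yy*M[:,1])-[200,130])*4)
print('grip',(proj('side',G0)-[200,130])*4,'mouth',(proj('side',G0+.055*D0)-[200,130])*4,'S',(proj('side',G0-.04*D0)-[200,130])*4)"
```

```text
0.16 -0.025 [276.10238709 283.68144153]
0.16 0.025 [261.11714118 341.39988975]
0.173 -0.025 [264.86107731 303.35221258]
0.173 0.025 [249.40597755 361.64440207]
grip [231.19324496 374.70323174] mouth [127.60460624 324.05784886] S [304.47145772 410.52958478]
```

```bash
python3 -m handwheel '[{"dx":-0.1,"dy":0.1,"dz":2.5,"twist":0},{"dx":-0.1,"dy":0.1,"dz":4.5,"twist":0},{"dx":-0.1,"dy":0.1,"dz":4.5,"twist":0}]';python3 -c "
from h import *
info();tilt()
s,p,R=st();z=R.as_matrix()[:,2];t=G0-(.155)*z; print(t,rel(t))
p,d=optics.capture('side'); cv2.imwrite('pics/s7.png',cv2.resize(p[130:280,200:400,::-1],(800,600)))"
```

```text
clock: 10.8
eef_pos: [0.4759, 0.1311, 0.2359]
ee_rot: [-0.104, 0.965, 0.042, 0.235]
ft_force: [-0.4, 0.4, 0.3]
finger_gap: 0.548
t10.80 p [0.4759 0.1311 0.2359] x [-0.868 -0.182 -0.462] z [ 0.445  0.131 -0.886] q [ 0.27  0.07 -0.87  0.15  0.01  0.05] F [-0.4  0.4  0.3] gap 0.548 gp [0.5448 0.1514 0.0985]
tilt 27.61 16.4
[0.47645147 0.13142324 0.23435268] [0.01 0.01 0.17]
```

View pics/s7.png

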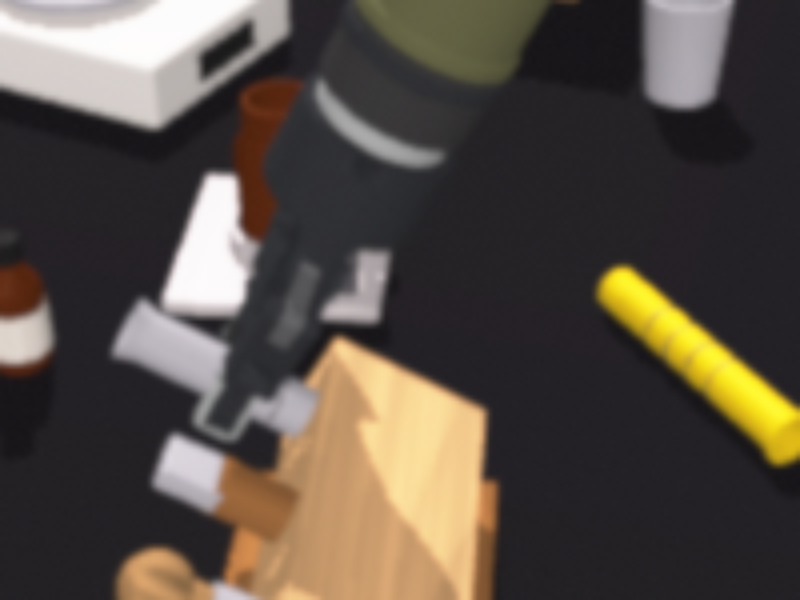

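The near finger, with its tip at (222,425) in the crop, straddles the tube at the intended spot. I'll close now.

```bash
python3 -m handwheel '[{"dx":0,"dy":0,"dz":0.1,"twist":0},{"dx":0,"dy":0,"dz":0.1,"twist":0},{"dx":0,"dy":0,"dz":0.1,"twist":0},{"dx":0,"dy":0,"dz":0.1,"twist":0}]' 1 60;python3 -c "
from h import *
info();tilt()
s,p,R=st()
for k in (.03,.06,.08,.10,.13): print(k,rel(p+k*D0))"
```

```text
clock: 11.35
eef_pos: [0.4769, 0.1314, 0.2365]
ee_rot: [-0.104, 0.965, 0.042, 0.236]
ft_force: [-0.2, -1.5, 5.8]
finger_gap: 0.283
t11.35 p [0.4769 0.1314 0.2365] x [-0.867 -0.181 -0.465] z [ 0.447  0.131 -0.885] q [ 0.27  0.07 -0.87  0.15  0.01  0.05] F [-0.2 -1.5  5.8] gap 0.283 gp [0.5462 0.1517 0.0994]
tilt 27.77 16.36
0.03 [-3.    0.03 -0.12]
0.06 [-5.99  0.06 -0.24]
0.08 [-7.99  0.08 -0.32]
0.1 [-9.99  0.1  -0.4 ]
0.13 [-12.99   0.13  -0.52]
```

```bash
python3 -m handwheel '[{"dx":-1,"dy":0,"dz":0,"twist":0},{"dx":-2.5,"dy":0,"dz":-0.1,"twist":0},{"dx":-4.5,"dy":0,"dz":-0.2,"twist":0},{"dx":-6.5,"dy":0.1,"dz":-0.3,"twist":0}]';python3 -c "
from h import *
info();tilt()"
```

```text
clock: 11.85
eef_pos: [0.5317, 0.1437, 0.269]
ee_rot: [-0.104, 0.965, 0.042, 0.235]
ft_force: [-0.8, -0.7, -1.7]
finger_gap: 0.285
t11.85 p [0.5317 0.1437 0.269 ] x [-0.868 -0.182 -0.463] z [ 0.445  0.131 -0.886] q [ 0.26  0.12 -0.71  0.26  0.01  0.05] F [-0.8 -0.7 -1.7] gap 0.285 gp [0.6007 0.164  0.1317]
tilt 27.65 16.38
```

```bash
python3 -m handwheel '[{"dx":-2,"dy":0,"dz":-0.1,"twist":0},{"dx":-4,"dy":0,"dz":-0.2,"twist":0},{"dx":-7,"dy":0,"dz":-1,"twist":0},{"dx":-8,"dy":0,"dz":-5,"twist":0},{"dx":-8,"dy":0,"dz":-10,"twist":0}]';python3 -c "
from h import *
info();tilt()
p,d=optics.capture('side'); cv2.imwrite('pics/s8.png',p[:,:,::-1])
p,d=optics.capture('top'); cv2.imwrite('pics/t8.png',p[:,:,::-1])"
```

```text
clock: 12.48
eef_pos: [0.5568, 0.1452, 0.3946]
ee_rot: [-0.104, 0.966, 0.042, 0.234]
ft_force: [0.3, 0.4, -1.5]
finger_gap: 0.279
t12.47 p [0.5568 0.1452 0.3946] x [-0.869 -0.182 -0.461] z [ 0.443  0.131 -0.887] q [ 0.25  0.04 -0.48  0.57  0.02  0.04] F [ 0.3  0.4 -1.5] gap 0.279 gp [0.6255 0.1655 0.2571]
tilt 27.52 16.42
```

View pics/s8.png

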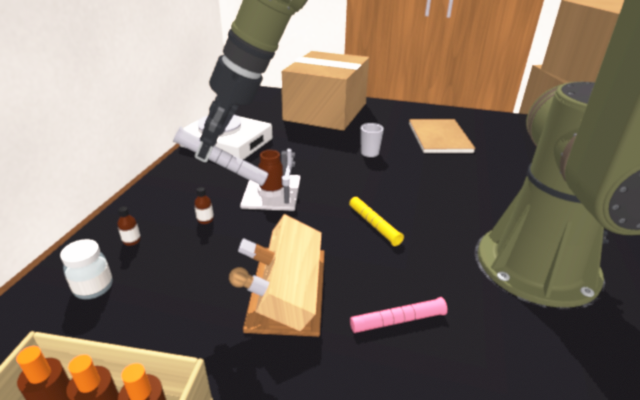

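View pics/t8.png

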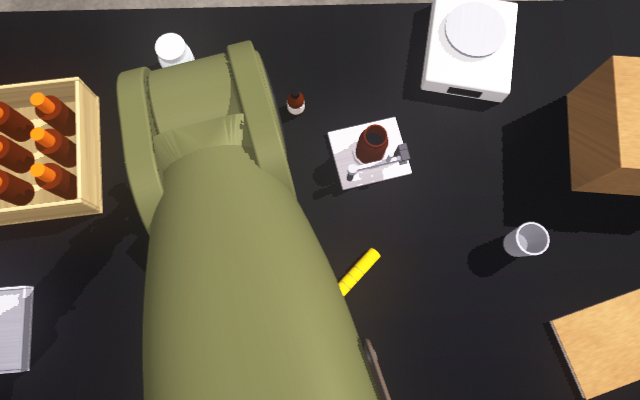

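```bash
cat > fin.py <<'E'
from h import *
# tube direction fixed in tool frame
def dtool(el_eff=None):
    return None
E
python3 -c "
from h import *
import cv2
s,p,R=st();z=R.as_matrix()[:,2];g=p+.155*z
for e in(20,25,30,35):
  er=np.radians(e); d=np.array([np.cos(er)*np.cos(yw),np.cos(er)*np.sin(yw),np.sin(er)])
  print(e,'m',proj('side',g+.055*d),'f',proj('side',g-.115*d))
for w in (130,135,140,145,150):
  d=Ro.from_rotvec(z*np.radians(w)).apply(D0); print(w,np.degrees(np.arcsin(d[2])),np.degrees(np.arctan2(d[1],d[0])))
b=cv2.imread('pics/s8.png'); cv2.imwrite('pics/s8c.png',cv2.resize(b[110:200,165:285],(800,600),interpolation=2))
"
```

```text
20 m [172.88848291 132.29974028] f [267.63923274 165.46152179]
25 m [173.49880298 129.94210432] f [265.76503673 169.94699505]
30 m [174.3516347  127.67175397] f [263.46485581 174.17632088]
35 m [175.44257197 125.50778844] f [260.76272229 178.12580589]
130 -17.024659724987036 -114.26048428324535
135 -18.74208247326695 -119.19169772484005
140 -20.31344507594633 -124.22508998036317
145 -21.723506009096308 -129.36111527257154
150 -22.957630606372163 -134.59667182341923
```

View pics/s8c.png

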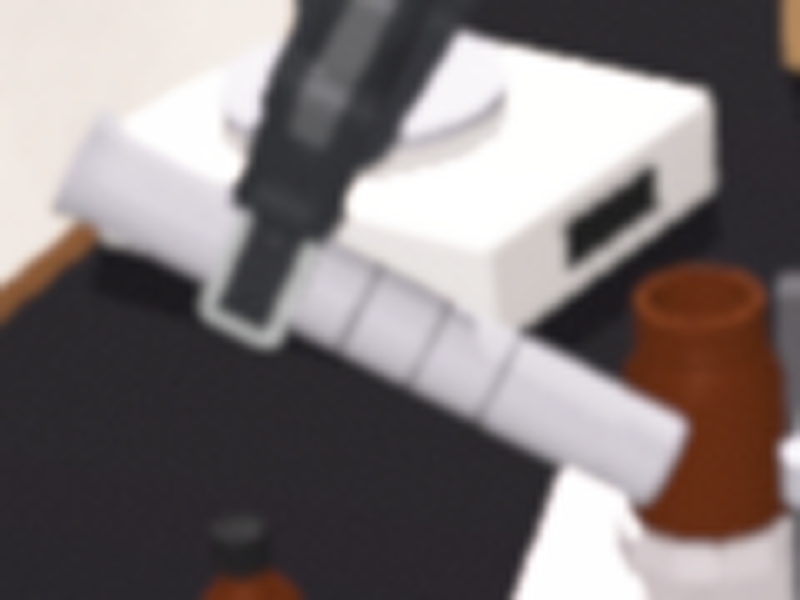

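```bash
python3 -c "
from h import *
s,p,R=st();M=R.as_matrix()
for k in(.155,.173):
  for yy in (-.02,.02): print(k,yy,proj('side',p+k*M[:,2]+yy*M[:,1]))
p,d=optics.capture('side'); print(s['clock'])
for u,v in((180,136),(215,150),(255,172),(262,176)):
  print(u,v,dep('side',u,v,d).round(4))
"
```

```text
0.155 -0.02 [207.23931241 138.55370598]
0.155 0.02 [201.14099374 148.2206063 ]
0.173 -0.02 [203.62979342 146.63975509]
0.173 0.02 [197.43981059 156.55901745]
12.575
180 136 [0.6588 0.1861 0.2819]
215 150 [0.6053 0.1708 0.256 ]
255 172 [0.5403 0.1572 0.2156]
262 176 [0.5293 0.153  0.2069]
```

```bash
python3 -c "
from h import *
s,p,R=st();z=R.as_matrix()[:,2]
d=Ro.from_rotvec(z*np.radians(139)).apply(D0)
M=np.array([.615,-.1,.23]);g=M-.055*d;t=g-.155*z;print(t,rel(t))
np.save('dtool.npy',R.inv().apply(D0))"
```

```text
[ 0.57378614 -0.07720459  0.38555059] [  3.14 -22.1   -1.13]
```

```bash
python3 -m handwheel '[{"dx":0.4,"dy":-3,"dz":-0.2,"twist":10},{"dx":0.9,"dy":-6,"dz":-0.3,"twist":20},{"dx":1.3,"dy":-9,"dz":-0.5,"twist":30},{"dx":1.7,"dy":-12,"dz":-0.7,"twist":40},{"dx":2.1,"dy":-15,"dz":-0.9,"twist":50}]' && python3 -c "
from h import *
s,p,R=st();info();tilt();z=R.as_matrix()[:,2];dt=np.load('dtool.npy');dn=R.apply(dt);f=lambda d:(np.degrees(np.arcsin(d[2])),np.degrees(np.arctan2(d[1],d[0])))
print(f(dn))
for w in(85,90,95): print(w,f(Ro.from_rotvec(z*np.radians(w)).apply(dn)))
t=[.5738,-.0772,.3855];print(rel(t))"
```

```text
clock: 13.25
eef_pos: [0.5678, -0.0068, 0.3886]
ee_rot: [0.316, 0.918, 0.139, 0.195]
ft_force: [-0.3, 1.1, -1.4]
finger_gap: 0.282
t13.25 p [ 0.5678 -0.0068  0.3886] x [-0.724  0.634 -0.27 ] z [ 0.446  0.132 -0.885] q [-0.06  0.04 -0.49  0.58  0.16  0.64] F [-0.3  1.1 -1.4] gap 0.282 gp [0.637  0.0137 0.2514]
tilt 27.74 16.5
(np.float64(17.883117724593518), np.float64(-41.545993854229955))
85 (np.float64(-18.515449377439424), np.float64(-119.65528684220541))
90 (np.float64(-20.05229654058744), np.float64(-124.69256500606421))
95 (np.float64(-21.428161720282386), np.float64(-129.82915974702945))
[-4.82 -5.17 -0.39]
```

```bash
python3 -m handwheel '[{"dx":-1,"dy":-1,"dz":0,"twist":10},{"dx":-2,"dy":-2,"dz":0,"twist":20},{"dx":-3,"dy":-3,"dz":0,"twist":30},{"dx":-4,"dy":-4,"dz":0,"twist":40},{"dx":-4.8,"dy":-5.2,"dz":-0.4,"twist":50}]'; python3 -c "
from h import *
info()
t=[.5738,-.0772,.3855];print(rel(t))"
```

```text
clock: 13.88
eef_pos: [0.5733, -0.0777, 0.3829]
ee_rot: [0.677, 0.697, 0.208, 0.116]
ft_force: [1.2, 0.6, -1.8]
finger_gap: 0.279
t13.88 p [ 0.5733 -0.0777  0.3829] x [-0.057  0.991  0.12 ] z [ 0.443  0.133 -0.887] q [-0.19  0.08 -0.46  0.6   0.22  1.4 ] F [ 1.2  0.6 -1.8] gap 0.279 gp [ 0.6419 -0.0572  0.2455]
[ 0.08  0.16 -0.2 ]
```

```bash
python3 -m handwheel '[{"dx":0,"dy":0,"dz":0,"twist":10},{"dx":0,"dy":0,"dz":0,"twist":20},{"dx":0,"dy":0,"dz":0,"twist":30},{"dx":0,"dy":0,"dz":0,"twist":40},{"dx":0,"dy":0,"dz":0,"twist":40}]'; python3 -c "
from h import *
s,p,R=st();info();tilt();z=R.as_matrix()[:,2];dt=np.load('dtool.npy');dn=R.apply(dt);f=lambda d:(np.degrees(np.arcsin(d[2])),np.degrees(np.arctan2(d[1],d[0])))
print(f(dn)); m=p+.155*z+.055*dn; print('mouth',m,proj('side',m),proj('top',m)); ft=m-.17*dn; print('foot',proj('side',ft),proj('top',ft))
for n in('side','top'):
  p,d=optics.capture(n); cv2.imwrite('pics/%s9.png'%n,p[:,:,::-1]); np.save(n+'9d.npy',d)"
```

```text
clock: 14.5
eef_pos: [0.573, -0.0777, 0.3809]
ee_rot: [0.874, 0.424, 0.234, 0.037]
ft_force: [1.2, 0.5, -1.6]
finger_gap: 0.286
t14.50 p [ 0.573  -0.0777  0.3809] x [0.531 0.759 0.377] z [ 0.44   0.133 -0.888] q [-0.19  0.08 -0.46  0.6   0.22  2.09] F [ 1.2  0.5 -1.6] gap 0.286 gp [ 0.6412 -0.0571  0.2433]
tilt 27.38 16.82
(np.float64(-19.93658430265832), np.float64(-125.03984445643654))
mouth [ 0.61155405 -0.09939477  0.22454322] [268.39899815 109.16710542] [384.78496116 113.66760372]
foot [200.10849453 100.50941417] [305.82347909  48.13943663]
```

View pics/side9.png

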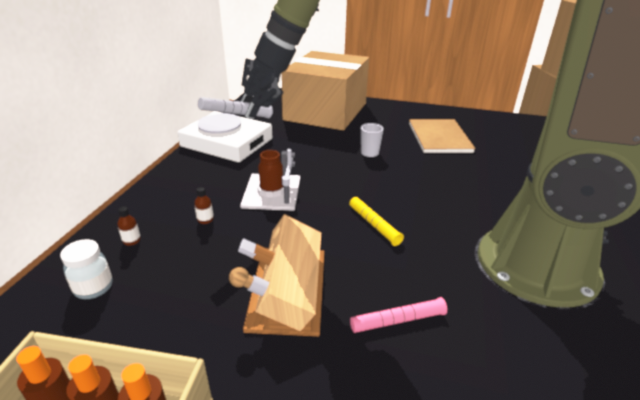

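View pics/top9.png

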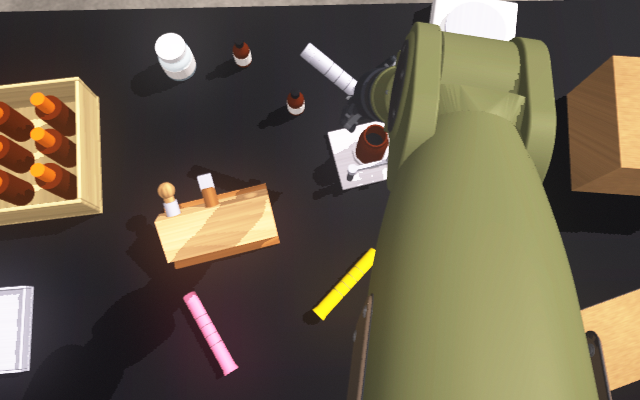

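```bash
python3 -c "
from h import *
s,p,R=st();print(rel(p+[.0035,-.0006,-.06]))"
```

```text
[-2.12 -1.3   5.47]
```

```bash
python3 -m handwheel '[{"dx":-1,"dy":-0.6,"dz":2.7,"twist":0},{"dx":-2.1,"dy":-1.3,"dz":5.5,"twist":0},{"dx":-2.1,"dy":-1.3,"dz":5.5,"twist":0}]'; cat >> h.py <<'E'
def pred():
    s,p,R=st();z=R.as_matrix()[:,2];d=R.apply(np.load('dtool.npy'));m=p+.155*z+.055*d;ft=m-.17*d
    print('el',np.degrees(np.arcsin(d[2])).round(2),'mouth',m.round(4),proj('side',m).round(1),proj('top',m).round(1),'foot',ft.round(4),proj('side',ft).round(1),proj('top',ft).round(1)); return m,d
E
python3 -c "
from h import *
info();tilt();pred()
for n in('side','top'):
  p,d=optics.capture(n); cv2.imwrite('pics/%s10.png'%n,p[:,:,::-1]); np.save(n+'10d.npy',d)
  if n=='side': cv2.imwrite('pics/s10c.png',cv2.resize(p[80:215,170:350,::-1],(800,600),interpolation=2))
  else: cv2.imwrite('pics/t10c.png',cv2.resize(p[30:180,290:490,::-1],(800,600),interpolation=2))"
```

```text
clock: 14.98
eef_pos: [0.5752, -0.0777, 0.3181]
ee_rot: [0.874, 0.425, 0.232, 0.036]
ft_force: [-1.0, 0.8, -2.0]
finger_gap: 0.281
t14.97 p [ 0.5752 -0.0777  0.3181] x [0.531 0.76  0.374] z [ 0.435  0.134 -0.89 ] q [-0.19  0.14 -0.55  0.46  0.22  2.09] F [-1.   0.8 -2. ] gap 0.281 gp [ 0.6427 -0.0569  0.1801]
tilt 27.1 17.11
el -19.75 mouth [ 0.613  -0.0994  0.1615] [269.2 134.7] [379.5 126.7] foot [0.7047 0.0318 0.219 ] [203.7 130. ] [305.9  66.6]
```

View pics/s10c.png

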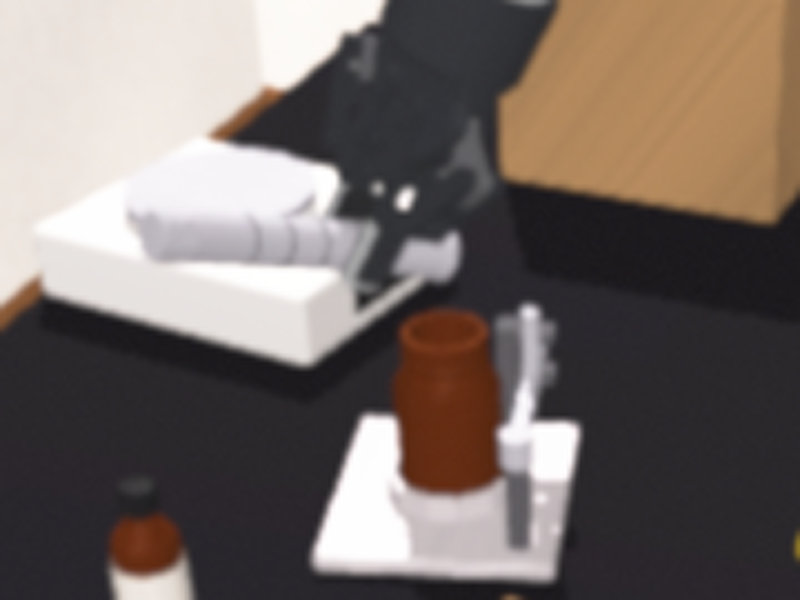

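View pics/t10c.png

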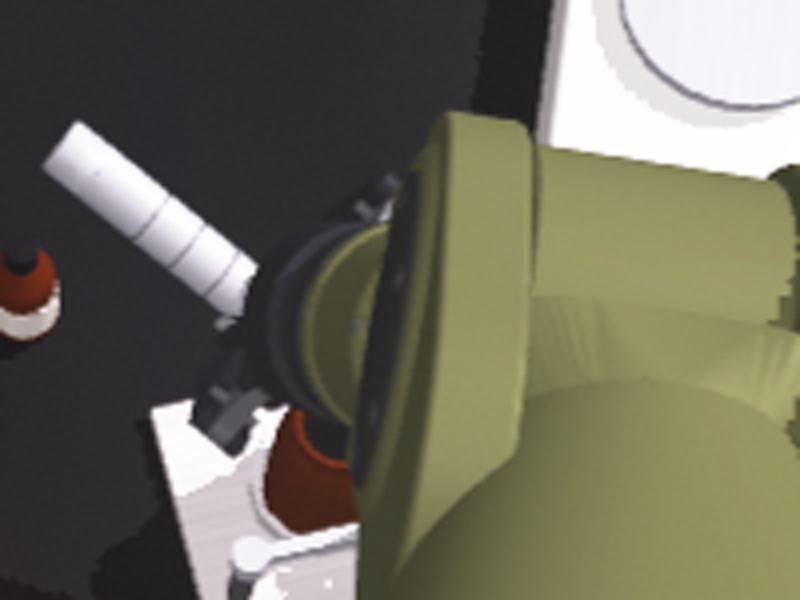

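```bash
python3 - <<'E'
from h import *
m,d=pred()
from scipy.optimize import least_squares
P=[]
for n in('top','side'):
    D=np.load(n+'10d.npy'); f,cx,cy,T=cam(n)
    v,u=np.mgrid[0:400,0:640]; ok=D>0
    pc=np.stack([(u-cx)/f*D,(v-cy)/f*D,D],-1)-T[:3,3]; w=pc@T[:3,:3]
    rel_=w-m; t=rel_@d; rad=np.linalg.norm(rel_-t[...,None]*d,axis=-1)
    sel=ok&(rad<.025)&(t<-.085)&(t>-.165); q=w[sel]
    img=cv2.imread(f'pics/{n}10.png'); 
    print(n,sel.sum(),rad[sel].mean())
    def res(x,q=q):
        e,a=x[2],x[3]; dd=np.array([np.cos(e)*np.cos(a),np.cos(e)*np.sin(a),np.sin(e)])
        up=np.cross(dd,[0,0,1]);up/=np.linalg.norm(up);vv=np.cross(up,dd)
        c=m-.125*d+x[0]*up+x[1]*vv; r_=q-c; r_=r_-np.outer(r_@dd,dd); return np.linalg.norm(r_,axis=1)-.013
    x0=[0,0,np.arcsin(d[2]),np.arctan2(d[1],d[0])]
    s=least_squares(res,x0,loss='soft_l1',f_scale=.001); x=s.x; print('off side,up',x[:2].round(4),'el,yaw',np.degrees(x[2:]).round(2),'res',np.abs(s.fun).mean()); P.append(q)
q=np.vstack(P); s=least_squares(lambda x:res(x,q),x0,loss='soft_l1',f_scale=.001);x=s.x;print('both',x[:2].round(4),np.degrees(x[2:]).round(2))
# bottle rim from depth: top camera
E
```

```text
el -19.93 mouth [ 0.6158 -0.0998  0.1654] [268.  132.9] [380.  124.4] foot [0.7072 0.0313 0.2234] [202.4 127.8] [306.1  64. ]
top 689 0.008933568121579954
off side,up [ 0.0004 -0.0072] el,yaw [ -19.52 -124.94] res 0.0009697223378642615
side 412 0.014172320683667647
off side,up [ 0.0011 -0.0094] el,yaw [ -19.42 -124.7 ] res 0.0008902588106941313
both [ 0.0007 -0.0078] [ -19.4  -124.76]
```

```bash
cat >> h.py <<'E'
def true():
    m,d=pred(); 
    up=np.cross(d,[0,0,1]);up/=np.linalg.norm(up);vv=np.cross(up,d)
    c=m-.125*d+.0007*up-.0078*vv
    e=np.arcsin(d[2])+np.radians(.53); a=np.arctan2(d[1],d[0])
    dd=np.array([np.cos(e)*np.cos(a),np.cos(e)*np.sin(a),np.sin(e)])
    return c+.125*dd,dd
E
python3 - <<'E'
from h import *
m,d=true();print(m.round(4),d.round(3)); print('mouth',proj('side',m),'foot',proj('side',m-.17*d),proj('top',m-.17*d))
E
```

```text
el -19.93 mouth [ 0.6158 -0.0998  0.1654] [268.  132.9] [380.  124.4] foot [0.7072 0.0313 0.2234] [202.4 127.8] [306.1  64. ]
[ 0.6165 -0.0976  0.1592] [-0.539 -0.774 -0.332]
mouth [267.54442757 135.74167457] foot [201.85211455 131.67860016] [304.56033708  65.70412586]
```

```bash
python3 - <<'E'
from h import *
m,d=true()
for n in('top','side'):
    D=np.load(n+'10d.npy'); f,cx,cy,T=cam(n)
    v,u=np.mgrid[0:400,0:640]; pc=np.stack([(u-cx)/f*D,(v-cy)/f*D,D],-1)-T[:3,3]; w=pc@T[:3,:3]
    r_=w-m;t=r_@d;rad=np.linalg.norm(r_-t[...,None]*d,axis=-1)
    sel=(D>0)&(rad<.019)&(t<.03)&(t>-.2); h,e=np.histogram(t[sel],bins=np.arange(-.2,.03,.004)); print(n,list(zip((e[:-1]*1000).round().astype(int).tolist(),h.tolist())))
a=cv2.imread('pics/side10.png'); cv2.imwrite('pics/s10d.png',cv2.resize(a[120:160,195:285],(800,356),interpolation=cv2.INTER_CUBIC))
E
```

```text
el -19.93 mouth [ 0.6158 -0.0998  0.1654] [268.  132.9] [380.  124.4] foot [0.7072 0.0313 0.2234] [202.4 127.8] [306.1  64. ]
top [(-200, 0), (-196, 0), (-192, 0), (-188, 0), (-184, 0), (-180, 0), (-176, 0), (-172, 22), (-168, 34), (-164, 34), (-160, 36), (-156, 35), (-152, 34), (-148, 34), (-144, 35), (-140, 36), (-136, 36), (-132, 34), (-128, 34), (-124, 36), (-120, 31), (-116, 35), (-112, 34), (-108, 33), (-104, 36), (-100, 35), (-96, 33), (-92, 33), (-88, 32), (-84, 35), (-80, 34), (-76, 32), (-72, 32), (-68, 20), (-64, 4), (-60, 0), (-56, 0), (-52, 0), (-48, 0), (-44, 0), (-40, 0), (-36, 0), (-32, 0), (-28, 0), (-24, 0), (-20, 0), (-16, 0), (-12, 0), (-8, 0), (-4, 0), (0, 0), (4, 0), (8, 0), (12, 0), (16, 0), (20, 0), (24, 0)]
side [(-200, 0), (-196, 0), (-192, 0), (-188, 0), (-184, 0), (-180, 0), (-176, 0), (-172, 1), (-168, 67), (-164, 21), (-160, 20), (-156, 26), (-152, 24), (-148, 17), (-144, 20), (-140, 21), (-136, 21), (-132, 21), (-128, 13), (-124, 28), (-120, 17), (-116, 19), (-112, 18), (-108, 19), (-104, 18), (-100, 24), (-96, 19), (-92, 15), (-88, 20), (-84, 18), (-80, 16), (-76, 20), (-72, 15), (-68, 17), (-64, 33), (-60, 18), (-56, 8), (-52, 7), (-48, 6), (-44, 4), (-40, 1), (-36, 1), (-32, 7), (-28, 10), (-24, 10), (-20, 10), (-16, 8), (-12, 13), (-8, 12), (-4, 16), (0, 13), (4, 2), (8, 0), (12, 0), (16, 0), (20, 0), (24, 0)]
```

View pics/s10d.png

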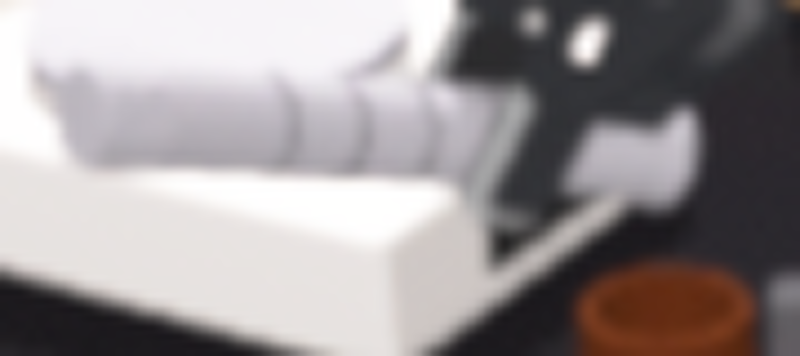

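```bash
python3 -c "
from h import *
s,p,R=st();info();print(rel(p+[-.0004,-.001,-.0275]))"
```

```text
t15.07 p [ 0.577  -0.0781  0.3217] x [0.529 0.76  0.377] z [ 0.441  0.133 -0.888] q [-0.19  0.14 -0.54  0.46  0.22  2.09] F [-0.4 -0.5 -0.9] gap 0.285 gp [ 0.6454 -0.0574  0.1842]
[-1.13 -0.69  2.41]
```

```bash
python3 -m handwheel '[{"dx":-0.3,"dy":-0.2,"dz":0.6,"twist":0},{"dx":-0.6,"dy":-0.4,"dz":1.3,"twist":0},{"dx":-0.9,"dy":-0.5,"dz":1.9,"twist":0},{"dx":-1.0,"dy":-0.6,"dz":2.1,"twist":0},{"dx":-1.0,"dy":-0.6,"dz":2.1,"twist":0}]'; cat > meas.py <<'E'
from h import *
import sys
from scipy.optimize import least_squares
k=sys.argv[1]; info();tilt(); 
Ds={}
for n in('side','top'):
  p,D=optics.capture(n); Ds[n]=D; cv2.imwrite(f'pics/{n}{k}.png',p[:,:,::-1])
  if n=='side': cv2.imwrite(f'pics/s{k}c.png',cv2.resize(p[95:215,190:350,::-1],(800,600),interpolation=2))
  else: cv2.imwrite(f'pics/t{k}c.png',cv2.resize(p[30:180,290:490,::-1],(800,600),interpolation=2))
m,d=true(); print('model mouth',m.round(4),'+2mm',(m+.002*d).round(4))
for n in('side','top'):
    D=Ds[n]; f,cx,cy,T=cam(n); v,u=np.mgrid[0:400,0:640]; w=(np.stack([(u-cx)/f*D,(v-cy)/f*D,D],-1)-T[:3,3])@T[:3,:3]
    r_=w-m;t=r_@d;rad=np.linalg.norm(r_-t[...,None]*d,axis=-1)
    q=w[(D>0)&(rad<.02)&(t<-.085)&(t>-.16)]; c0=m-.125*d
    def res(x):
        e,a=x[2],x[3]; dd=np.array([np.cos(e)*np.cos(a),np.cos(e)*np.sin(a),np.sin(e)]); up=np.cross(dd,[0,0,1]);up/=np.linalg.norm(up)
        g=q-(c0+x[0]*up+x[1]*np.cross(up,dd)); g=g-np.outer(g@dd,dd); return np.linalg.norm(g,axis=1)-.013
    x=least_squares(res,[0,0,np.arcsin(d[2]),np.arctan2(d[1],d[0])],loss='soft_l1',f_scale=.001).x
    e,a=x[2:];dd=np.array([np.cos(e)*np.cos(a),np.cos(e)*np.sin(a),np.sin(e)]);up=np.cross(dd,[0,0,1]);up/=np.linalg.norm(up)
    c=c0+x[0]*up+x[1]*np.cross(up,dd); tt=(w-c)@dd; rr=np.linalg.norm(w-c-tt[...,None]*dd,axis=-1); foot=np.percentile(tt[(D>0)&(rr<.015)&(tt<.0)&(tt>-.07)],1)
    print(n,'el yaw',np.degrees(x[2:]).round(2),'foot t',foot.round(4),'mouth via foot',(c+(foot+.170)*dd).round(4))
E
python3 meas.py 11
```

```text
clock: 15.7
eef_pos: [0.5765, -0.079, 0.2974]
ee_rot: [0.874, 0.425, 0.234, 0.038]
ft_force: [0.2, 0.2, -1.5]
finger_gap: 0.283
t15.70 p [ 0.5765 -0.079   0.2974] x [0.529 0.76  0.377] z [ 0.441  0.133 -0.888] q [-0.19  0.16 -0.58  0.4   0.22  2.09] F [ 0.2  0.2 -1.5] gap 0.283 gp [ 0.6448 -0.0584  0.1598]
tilt 27.41 16.83
el -19.94 mouth [ 0.6156 -0.1008  0.1416] [268.8 142. ] [378.7 129.3] foot [0.707  0.0303 0.1996] [204.3 138.1] [306.7  70.7]
model mouth [ 0.6163 -0.0986  0.1354] +2mm [ 0.6152 -0.1001  0.1347]
side el yaw [ -19.22 -124.79] foot t -0.0443 mouth via foot [ 0.6169 -0.1007  0.1371]
top el yaw [ -19.5  -125.21] foot t -0.0457 mouth via foot [ 0.6169 -0.0988  0.1372]
```

View pics/s11c.png

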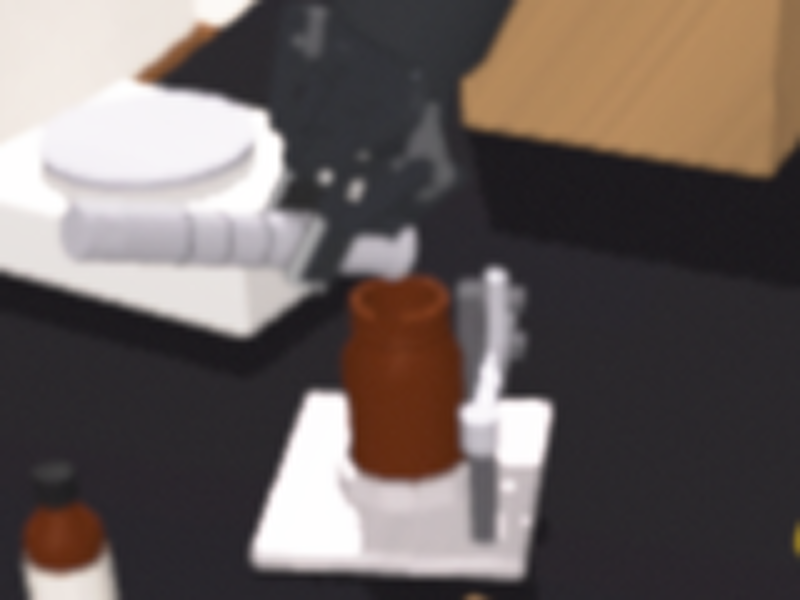

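```bash
python3 -c "
from h import *
s,p,R=st();print(rel(p+[-.0012,-.0005,-.004]))"
```

```text
[-0.25 -0.16  0.3 ]
```

```bash
python3 -m handwheel '[{"dx":-0.1,"dy":-0.1,"dz":0.1,"twist":0},{"dx":-0.2,"dy":-0.1,"dz":0.2,"twist":0},{"dx":-0.25,"dy":-0.15,"dz":0.3,"twist":0},{"dx":-0.25,"dy":-0.15,"dz":0.3,"twist":0},{"dx":-0.25,"dy":-0.15,"dz":0.3,"twist":0}]'; python3 meas.py 12
```

```text
clock: 16.42
eef_pos: [0.5757, -0.0796, 0.2939]
ee_rot: [0.873, 0.425, 0.234, 0.038]
ft_force: [-0.3, -0.5, -1.9]
finger_gap: 0.278
t16.43 p [ 0.5757 -0.0796  0.2939] x [0.529 0.76  0.377] z [ 0.441  0.133 -0.887] q [-0.2   0.16 -0.58  0.39  0.22  2.09] F [-0.3 -0.5 -1.9] gap 0.278 gp [ 0.6441 -0.059   0.1564]
tilt 27.45 16.79
el -19.94 mouth [ 0.6146 -0.1014  0.1377] [269.4 143.5] [378.8 130.6] foot [0.7059 0.0297 0.1956] [205.1 139.7] [307.1  72.3]
model mouth [ 0.6153 -0.0991  0.1314] +2mm [ 0.6142 -0.1007  0.1308]
side el yaw [ -19.1 -125.1] foot t -0.045 mouth via foot [ 0.6159 -0.1005  0.1339]
top el yaw [ -19.4  -124.96] foot t -0.0458 mouth via foot [ 0.6163 -0.0998  0.1338]
```

View pics/s12c.png

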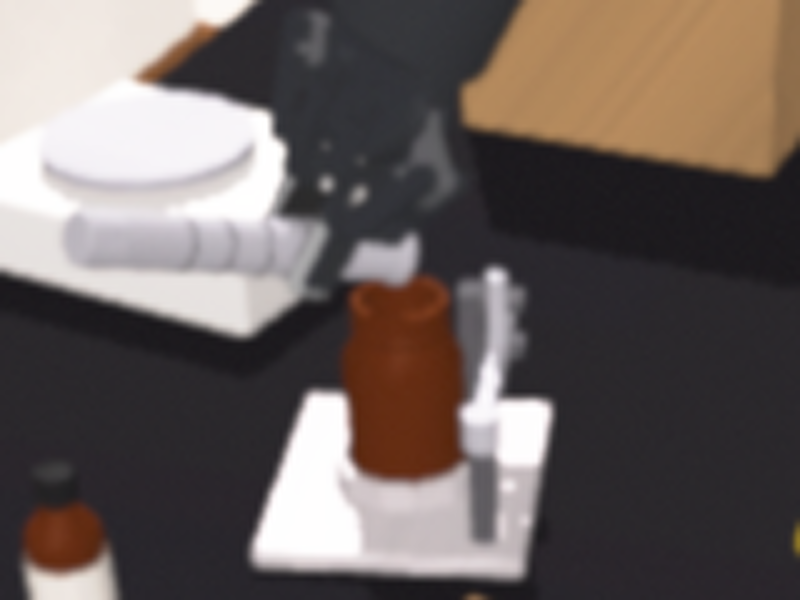

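View pics/t12c.png

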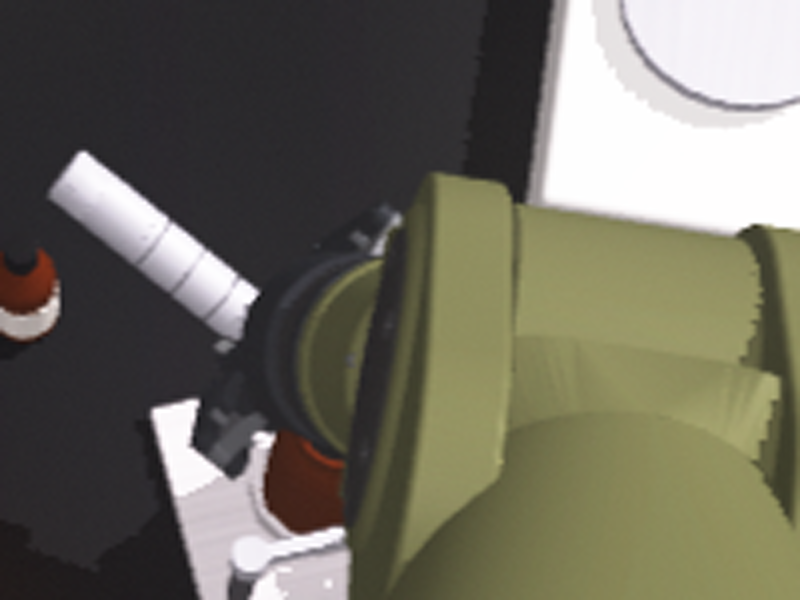

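```bash
python3 -c "
from h import *
info(); print(r.sign_off())"
```

```text
t16.52 p [ 0.5757 -0.0796  0.294 ] x [0.529 0.76  0.377] z [ 0.441  0.133 -0.887] q [-0.2   0.16 -0.58  0.39  0.22  2.09] F [ 0.2 -0.1 -1.6] gap 0.282 gp [ 0.6441 -0.059   0.1564]
the job is handed in; nothing more can be done
None
```

The gate is shut, and I handed the job in at 16.5 s with the gripper still holding the open tube over the bottle's mouth. The sign-off reported no verdict.

**What I did**
- **Gate:** I pushed it shut by its pin with the closed fingers until about 12 N of resistance built up. The side view put the pin within 1° of shut, and the top view showed the bar in the catch.
- **Tilt:** The moves can shift and twist the tool but not tilt it, so I drove the arm past its upward reach to get a 27° tilt. Wrist joints 3 and 4 sat at the listed ends of their range (1.25 and 2.16) while I did this, and joint 6 briefly reached 3.14.
- **Tube:** I gripped it about 115 mm from the foot with 60 N, drew it straight out of the rack, and twisted it 140° so the mouth tipped down.

**Last checks**
- **Mouth position:** The depth fits from both cameras put the tube's mouth at about (0.616, -0.100, 0.134), and the arm-based model gives 0.131 for the height. The bottle's mouth is at (0.615, -0.100, 0.110), so the centres are about 1 mm apart sideways. The flared rim is roughly 7–9 mm above the bottle.
- **Tilt of the tube:** It measured 19.1–19.4° below level; the arm's own pose gives 19.9°.
- **Contact:** The wrist felt only about the tube's own weight (1.6 N), so nothing was being touched.
- **Rest of the scene:** The bottle was still seated. The last view of the whole rack, taken just before the final lowering, showed the other two pieces in place.

**Disagreement:** The tube appeared about 8 mm lower in the cameras than the arm's pose predicted, so I set the final height from the images.

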